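Unhook a hardware case and add it to the issue column

ROBOT

A 6-joint arm with a two-finger parallel gripper is mounted at the origin on the work surface. World frame = base frame: x ahead of the robot, y to its left, z up, the work surface at z = 0. Lengths are in m, angles in rad, forces in N, time in s.
With the tool pointing down it reaches from about 0.3 to 0.875 m from the base axis. Payload 4.2 kg.
Tool frame: the origin (TCP) lies at the very end of the fingers, on their centre line; the grasp point (between the pads) lies 19 mm behind it (robot.tcp_to_grasp is the distance from the TCP to the grasp point, in m); z points along the fingers, y is the line along which they close (so a half turn about z gives the same grasp; the last joint's range is limited). The gripper opens to 85 mm and grips with 20 to 120 N. Pads are 22 mm wide; open, the fingers measure 114 mm over their backs; the gripper's body (76 mm by 85 mm) begins 54 mm behind the grasp point. The pads swing forward as they close: fully open they stand 13 mm farther back than shut.
Start: joints at [-1.192, 0.32, 1.565, -0, 1.257, -0.02], TCP at [0.223, -0.53, 0.231] pointing down, gripper open.
Joint ranges: [-3.11, 3.11], [-0.84, 2.01], [0.21, 2.61], [-1.34, 4.49], [0.05, 2.63], [-2.56, 2.56]. Speed limits (rad/s): [2.57, 2.57, 3.14, 3.14, 3.14, 3.14].

INTERFACE

Orientations are given as a rotation vector (axis times angle).
In Python, from cell import readout, vision, robot gives the robot as it stands.
- The arm moves only by the shell command python3 -m pendant 'ROWS'. ROWS is JSON, a list of rows, each an object with "hand": the finger opening in cm, from 0 to 8.54; "travel": the shift along the tool's x, y, z in cm, a list of three; "rotation": the turn, a rotation vector about the tool's x, y, z in degrees, a list of three. A call has 1 to 5 rows; each row shifts and turns the commanded pose from where the row before left it, along the tool's axes as they then stand; what a row does not reach is not made up. A row lasts 1/10 s, in which the tool goes at most 50 mm and 8.59 degrees, less where a joint would pass 70% of its speed; a pose out of reach is approached as far as the arm can. A call with a gripper value outside its range is refused whole. The fingers move at their own pace and stop on an object; the grip force is fixed at half the most. Time passes only in rows, so rows that do not move let the fingers close. It gives the time, the measured TCP pose, the force, the opening and the grip force at its end, in the units of the state.
- readout.get_obs(): the state, without advancing time (a new reading comes with each control period).
- vision.get_image(name): name is "scene" or "top"; returns (picture, depth): 480x640x3 uint8, blue, green, red; 480x640 float32, m along the optical axis (not along the pixel's ray), 0 where there is no reading.
- vision.camera_params(name): a dict with "mtx" (3x3 intrinsics, pixels), "pose" (4x4, takes a point from camera to world coordinates). Camera axes: x right, y down, z forward; pixel columns grow to the right and rows downward; lengths in m; the calibration is good to about 2 mm. A picture is of the moment at which its call begins. camera_params takes no time and is no camera call.
- robot.job_done(): hands the job in; it is judged then, once.
The state is a dict: "clock": time; "qpos": joint angles; "qvel": joint speeds; "joint_efforts": joint torques, N m; "position": TCP position; "tool_rot": TCP orientation; "wrist_force": force on the tool from outside, world axes, zero at the start; "moment": the same for the moment, N m; "finger_gap": finger opening in m; "grip_force": force on a finger pad.
Only numpy, scipy, OpenCV 4.12 (cv2) and the standard library are available. Lean on these libraries where they do the work, as an engineer would, in place of code of your own. Each camera call takes 0.05 s, during which the arm holds its last target. There are 200 camera calls.

TASK

Take the orange-labelled hardware case off its display peg, raising its tab over the peg's upturned tip as you slide it off and not forcing it, and lay it down flat on the bench and let go. Then take it again and stack it squarely on top of the column of orange cases, lying flat with its tab over their tabs. Never drop it, and leave the other cases and everything else on the bench where they are.

Things in the scene. Friction and masses are not known exactly. Their poses are not given: they have to be found in the camera images.
- wanted_center (a point): Centre of the wanted case: closed grey rigid plastic, orange cards on both broad faces, the only orange one on the rack, hung by its tab on any of the three pegs. Body 26 mm thick (x, to the rack as it hangs), 56 wide (y), 84 tall (z, to the tab, up as it hangs). 0.1 to 0.2 kg; may be gripped hard. An orange tab 4 mm thick (x), 48 wide, at mid-thickness, stands 33 mm beyond its top end.
- wanted_slot (a point): Centre of the hang slot in the wanted case's tab, 58 mm from the case's centre along its z (16 mm beyond the body's top end). The slot goes right through the tab, 18 mm wide (y) and 18 mm high (z). While it hangs, the slot's upper edge rests on the peg. Axes as the wanted case.
- rack: Fixed plywood display rack with three level steel pegs on a wooden rail; origin at bench level below its middle, x to its back (pegs point to -x), y along it, z up. The rail's front face is at x = -12 mm and it reaches from z = 203 to 227 mm; posts at y = -170 and +170 mm, as high. Base plate 12 mm thick, x from -60 to +100 mm, 360 mm wide.
- peg_tip_mid (a point): End of the middle peg, at x = -109, y = 0, z = 229 mm of the rack; axes as the rack. The other two pegs are 115 mm to either side (y). All are bare wire 6 mm thick (heights of its middle line): level at z = 215 mm from the rail out to x = -95 mm, then turned up at 45 degrees for the last 14 mm of x and of z, with a round end.
- blue_center (a point): Centre of the blue-labelled case on another peg, same shape and axes as the wanted case; to be left hanging.
- green_center (a point): Centre of the green-labelled case on another peg, same shape and axes as the wanted case; to be left hanging.
- upper_center (a point): Centre of the upper of two orange cases lying flat, one squarely on the other, loose, on a fixed wooden board 160 x 110 x 12 mm. Same shape as the wanted case but with lying axes: x along the 84 mm length to its tab, y across the 56 mm width, z up through the 26 mm thickness. The column's top face is 13 mm above this point.
- upper_tab (a point): Centre of the slot in the upper case's tab, 58 mm from its centre along its x, at half its thickness. Axes as the upper case.
- lower_center (a point): Centre of the lower case of the column, 26 mm under the upper one. Axes as the upper case.
- frame: Loose oak picture frame, 220 x 200 x 20 mm, lying to the robot's left; origin under its middle, z up. Leave it.
- tin: Closed yellow varnish tin, 104 mm across and 134 mm tall; origin under its middle, z up. Leave it.
- brush: Loose paint brush lying along its x, to the right; origin under its middle. Leave it.
- sander: Cork sanding block 100 x 55 x 35 mm, beyond the column; origin under its middle. Leave it.
- glue: Glue bottle 52 mm across and 150 mm tall, far right; origin under its middle. Leave it.
- offcut: Wood offcut 140 x 45 x 20 mm, near the robot on its left; origin under its middle. Leave it.
Things that resemble listed ones, but are neither listed nor needed, are in the scene too. What is shaped like the part that bears upper_center but pink or yellow is not meant. Leave any red look-alike of the part that bears wanted_center alone.

How it is judged:
On the way, in this order (a step that is already met when the one before it is completed fails the run):
1. the orange case is off its peg and held clear in front of the tips (x of wanted_slot in the frame of rack below -0.118 m and height (world z) of wanted_slot above 0.15 m), for 0.1 s.
2. the orange case lies flat on the bench, let go of (height (world z) of wanted_center below 0.017 m and (angle between wanted_center's own x axis and vertical below 0.12 rad or angle between wanted_center's own x axis and vertical above 3.02 rad) and contact force between the fingers and wanted below 0.1 N and linear speed of wanted below 0.03 m/s), for 0.2 s.
At the end, for the whole second after the job is handed in: The orange case lies flat (0.12 rad, either face up), released and at rest on the column's upper case: centre within 8 mm and tab slot within 12 mm of that case's, horizontally, and centre 22 to 30 mm above its centre; the column's own two cases within 8 mm of one another (horizontal distance between wanted_center and upper_center below 0.008 m and horizontal distance between wanted_slot and upper_tab below 0.012 m and z of wanted_center in the frame of upper_center between 0.022 and 0.03 m and (angle between wanted_center's own x axis and vertical below 0.12 rad or angle between wanted_center's own x axis and vertical above 3.02 rad) and horizontal distance between upper_center and lower_center below 0.008 m and linear speed of wanted below 0.02 m/s and contact force between the fingers and wanted below 0.1 N); the robot touches nothing.
It fails at once if the case is forced against the rack (over 25 N) (contact force between wanted and rack above 25 N).
It fails at once if the case is dropped (over 0.7 m/s while not held) (linear speed of wanted above 0.7 m/s and contact force between the fingers and wanted below 0.1 N).
It fails at once if another hanging case is moved over 30 mm or taken off (distance of any of blue_center, green_center from where it was at the start of the episode above 0.03 m).
It fails at once if a case of the column is moved over 15 mm (distance of any of upper_center, lower_center from where it was at the start of the episode above 0.015 m).
It fails at once if another thing on the bench is moved over 20 mm (distance of any of frame, tin, brush, sander, glue, offcut from where it was at the start of the episode above 0.02 m).
It also fails if it takes over 64 s, if anything falls off the work surface, if the arm or the gripper's body presses on something with over 40 N, if the wrist force passes 120 N, or if a joint passes its speed limit or range.

## Working session

There is one attempt and no reset: what is moved stays moved. The work goes in short steps, Python scripts to look and compute and a shell command to move; the robot and the scene stay as the last step left them, time stands still between calls to the robot, and variables do not carry over. Pictures are saved under pics/ and viewed, at most 10 in all, crops included, and the job is handed in when it is done.

```bash
mkdir -p pics; ls; cat > h.py <<'E'
import numpy as np, cv2
from cell import readout, vision, robot
def grab(n):
    im,d=vision.get_image(n); p=vision.camera_params(n); return im,d,p
def pts(d,p):
    K=p['mtx'];T=np.array(p['pose']);v,u=np.mgrid[:480,:640]
    c=np.stack([(u-K[0][2])/K[0][0]*d,(v-K[1][2])/K[1][1]*d,d],-1)
    return c@T[:3,:3].T+T[:3,3]
E
python3 - <<'E'
from h import *
for n in ('scene','top'):
    im,d,p=grab(n); cv2.imwrite(f'pics/{n}0.png',im); np.savez(f'{n}0.npz',im=im,d=d,P=pts(d,p)); print(n,np.round(p['pose'],3).tolist(),np.round(p['mtx'],1).tolist())
print(readout.get_obs())
E
```

```text
pics
scene [[-0.823, 0.431, -0.369, 0.966], [0.567, 0.608, -0.556, 0.595], [-0.015, -0.667, -0.745, 1.005], [0.0, 0.0, 0.0, 1.0]] [[478.1, 0.0, 310.6], [0.0, 478.1, 246.6], [0.0, 0.0, 1.0]]
top [[0.025, -0.996, 0.088, 0.391], [-1.0, -0.024, 0.012, -0.029], [-0.01, -0.088, -0.996, 1.759], [0.0, 0.0, 0.0, 1.0]] [[522.8, 0.0, 319.6], [0.0, 522.8, 235.4], [0.0, 0.0, 1.0]]
{'clock': 0.1, 'qpos': array([-1.19201938e+00,  3.20223061e-01,  1.56554886e+00, -1.42417566e-05,
        1.25738809e+00, -1.99927835e-02]), 'qvel': array([ 0.00012157, -0.00081089, -0.0023782 ,  0.00026084,  0.00036648,
        0.00012782]), 'joint_efforts': array([ 9.96659692e-04, -4.16408944e+01, -2.34704107e+01,  3.49285870e-05,
        4.85880242e-03, -1.77357470e-05]), 'position': array([ 0.22310916, -0.52949494,  0.23057232]), 'tool_rot': array([-3.07784262e+00, -6.21945788e-01,  4.60008822e-04]), 'wrist_force': array([-0.57171475,  0.01338029, -0.55489621]), 'moment': array([-0.00251397, -0.01569905,  0.03143326]), 'grip_force': 0.0, 'finger_gap': 0.085283971956717}
```

View pics/scene0.png

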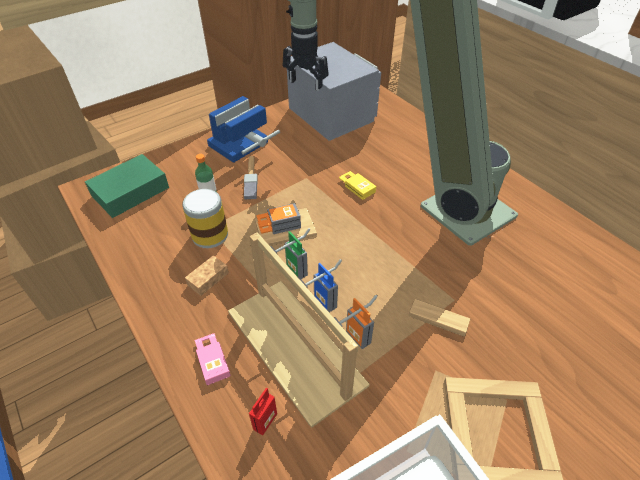

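View pics/top0.png

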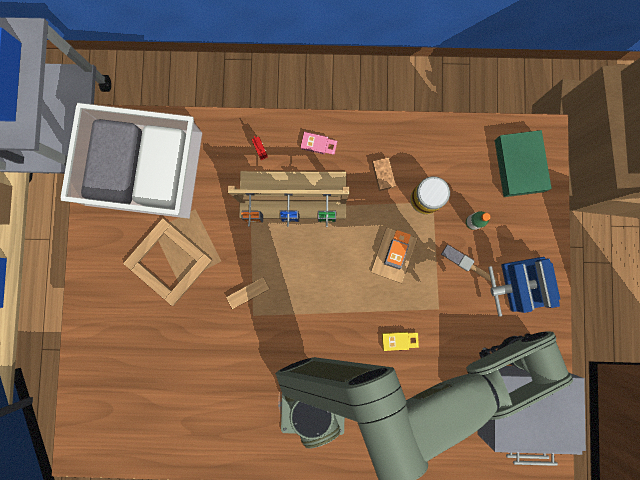

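The scene view shows the orange case on the left peg (about 360,322), with blue at 325,288 and green at 296,256. The orange column is at (285,218) with its tab to the left. In the top view the wanted case is at (250,216) and the column at (397,250).

```bash
cat > m.py <<'E'
from h import *
def masks(im):
    hsv=cv2.cvtColor(im,cv2.COLOR_BGR2HSV);H,S,V=cv2.split(hsv)
    return dict(org=(H>=5)&(H<=13)&(S>190)&(V>110),blue=(H>105)&(H<125)&(S>150),green=(H>55)&(H<85)&(S>120))
E
python3 - <<'E'
from m import *
for n in ('scene','top'):
    z=np.load(n+'0.npz');im,P=z['im'],z['P']
    for k,m in masks(im).items():
        m=m&(P[...,2]>0.02)&(P[...,2]<.3)&(P[...,0]>.25)&(P[...,0]<.9)
        N,L,st,c=cv2.connectedComponentsWithStats(m.astype(np.uint8))
        for i in range(1,N):
            if st[i,4]>15:
                q=P[L==i]; print(n,k,st[i].tolist(),c[i].round(1),'min',q.min(0).round(3),'med',np.median(q,0).round(3),'max',q.max(0).round(3))
z=np.load('top0.npz');P=z['P']
# rail top z~.227
m=(P[...,2]>.215)&(P[...,2]<.24)&(P[...,0]>.5)&(P[...,0]<.8)&(P[...,1]>-.2)&(P[...,1]<.4)
q=P[m];print(len(q),q.min(0),q.max(0))
r=cv2.minAreaRect((q[:,:2]*1000).astype(np.float32));print(r)
for y in np.arange(-.12,.28,.04):
    s=q[abs(q[:,1]-y)<.01]
    if len(s):print(round(y,2),len(s),np.percentile(s[:,0],[0,10,50,90,100]).round(3),np.median(s[:,2]).round(3))
# board/column
for lo,hi in((.008,.016),(.03,.045),(.056,.075)):
    m=(P[...,2]>lo)&(P[...,2]<hi)&(P[...,0]>.38)&(P[...,0]<.66)&(P[...,1]<-.12)&(P[...,1]>-.36)
    q=P[m]
    if len(q)>10:print(lo,len(q),cv2.minAreaRect((q[:,:2]*1000).astype(np.float32)),np.median(q,0).round(4))
im=z['im'];cv2.imwrite('pics/c.png',np.hstack([cv2.resize(im[190:240,225:365],None,fx=4,fy=4)[:, :560],]) )
cv2.imwrite('pics/col.png',cv2.resize(im[220:290,360:430],None,fx=6,fy=6,interpolation=cv2.INTER_CUBIC))
E
```

```text
scene org [196, 157, 8, 6, 23] [200.4 159.5] min [ 0.598 -0.525  0.136] med [ 0.607 -0.513  0.143] max [ 0.615 -0.506  0.148]
scene org [258, 213, 14, 20, 152] [264.5 222.8] min [ 0.523 -0.302  0.021] med [ 0.545 -0.267  0.051] max [ 0.566 -0.249  0.058]
scene org [352, 300, 19, 25, 163] [361.1 313. ] min [0.579 0.178 0.19 ] med [0.589 0.206 0.204] max [0.594 0.225 0.228]
scene org [348, 318, 15, 21, 114] [355.1 326.2] min [0.598 0.18  0.131] med [0.6   0.202 0.166] max [0.602 0.224 0.184]
scene blue [208, 97, 58, 61, 1698] [236.4 129.4] min [ 0.317 -0.747  0.02 ] med [ 0.429 -0.641  0.101] max [ 0.492 -0.604  0.149]
scene blue [316, 264, 19, 24, 190] [325.6 276.7] min [0.582 0.061 0.188] med [0.593 0.09  0.203] max [0.602 0.111 0.227]
scene blue [315, 281, 12, 28, 148] [320.8 291.5] min [0.602 0.064 0.12 ] med [0.604 0.088 0.164] max [0.606 0.108 0.189]
scene green [289, 232, 15, 23, 151] [295.5 244.4] min [ 0.586 -0.051  0.188] med [ 0.594 -0.025  0.204] max [ 0.6   -0.003  0.228]
scene green [286, 248, 11, 19, 98] [291.1 256.8] min [ 0.604 -0.052  0.15 ] med [ 0.606 -0.029  0.169]
[... 1071 characters left out ...]
66  0.661] 0.227
0.04 24 [0.65  0.651 0.655 0.659 0.66 ] 0.227
0.08 96 [0.55  0.565 0.618 0.656 0.659] 0.223
0.12 26 [0.647 0.648 0.653 0.658 0.658] 0.227
0.16 34 [0.648 0.648 0.654 0.66  0.661] 0.227
0.2 101 [0.548 0.567 0.627 0.656 0.659] 0.223
0.24 35 [0.647 0.648 0.654 0.66  0.667] 0.225
0.008 785 ((520.9544677734375, -239.40415954589844), (277.028564453125, 237.73330688476562), 0.16202878952026367) [ 0.4752 -0.241   0.0113]
0.03 38 ((547.598388671875, -283.63665771484375), (51.90114212036133, 220.46163940429688), 60.99191665649414) [ 0.5567 -0.3008  0.0369]
0.056 481 ((548.174072265625, -287.47796630859375), (63.67598342895508, 223.44921875), 65.41942596435547) [ 0.4919 -0.2612  0.0641]
```

```bash
python3 -m pendant '[{"hand":8.5,"travel":[4.2,-2.4,0],"rotation":[0,0,0]},{"hand":8.5,"travel":[4.2,-2.4,0],"rotation":[0,0,0]},{"hand":8.5,"travel":[4.2,-2.4,0],"rotation":[0,0,0]},{"hand":8.5,"travel":[4.2,-2.4,0],"rotation":[0,0,0]},{"hand":8.5,"travel":[4.2,-2.4,0],"rotation":[0,0,0]}]'
python3 -c "
from h import *;o=readout.get_obs();print(o['qpos'],o['position'],o['tool_rot'])
z=np.load('top0.npz');P=z['P']
m=((P[...,2]>.056)&(P[...,2]<.078)&(P[...,0]>.43)&(P[...,0]<.6)&(P[...,1]<-.2)&(P[...,1]>-.32)).astype(np.uint8)
N,L,st,c=cv2.connectedComponentsWithStats(m,connectivity=4)
for i in range(1,N):
  if st[i,4]>30:
    q=P[L==i];print(st[i],cv2.minAreaRect((q[:,:2]*1000).astype(np.float32)),np.percentile(q[:,2],[5,50,95]))
"
```

```text
clock: 0.6
position: [0.3708, -0.336, 0.231]
tool_rot: [-3.079, -0.621, 0.0]
wrist_force: [0.5, 0.0, -0.1]
finger_gap: 0.0848
grip_force: 0.0
[-7.59167452e-01  2.02638223e-01  1.72862216e+00  4.27676593e-05
  1.21075528e+00  4.13330752e-01] [ 0.3708323  -0.33600025  0.2310313 ] [-3.07914279e+00 -6.21421630e-01  3.30518414e-04]
[385 238  24  31 440] ((489.9676208496094, -260.154541015625), (56.3279914855957, 90.0582504272461), 72.31703186035156) [0.05814561 0.06434277 0.07144225]
```

View pics/col.png

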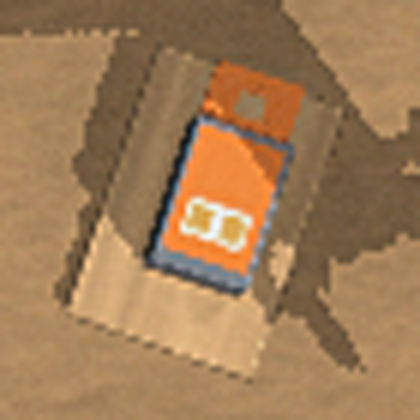

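The crop shows the column with its tab towards +x and slightly -y (slot at about 250,103; body centre at about 222,205). The depth fit gives a centre near (0.490, -0.260) and an axis at about -18°.

```bash

python3 -m pendant '[{"hand":8.5,"travel":[1.94,-4.37,0],"rotation":[0,0,0]},{"hand":8.5,"travel":[1.94,-4.37,0],"rotation":[0,0,0]},{"hand":8.5,"travel":[1.94,-4.37,0],"rotation":[0,0,0]},{"hand":8.5,"travel":[1.94,-4.37,0],"rotation":[0,0,0]},{"hand":8.5,"travel":[1.94,-4.37,0],"rotation":[0,0,0]}]' >/dev/null
python3 -m pendant '[{"hand":8.5,"travel":[1.94,-4.37,0],"rotation":[0,0,0]},{"hand":8.5,"travel":[1.94,-4.37,0],"rotation":[0,0,0]},{"hand":8.5,"travel":[1.94,-4.37,0],"rotation":[0,0,0]},{"hand":8.5,"travel":[1.94,-4.37,0],"rotation":[0,0,0]},{"hand":8.5,"travel":[1.94,-4.37,0],"rotation":[0,0,0]}]'
python3 -m pendant '[{"hand":8.5,"travel":[0,0,0],"rotation":[0,0,-8.5]},{"hand":8.5,"travel":[0,0,0],"rotation":[0,0,-8.5]},{"hand":8.5,"travel":[0,0,0],"rotation":[0,0,-8.5]},{"hand":8.5,"travel":[0,0,0],"rotation":[0,0,-8.5]},{"hand":8.5,"travel":[0,0,0],"rotation":[0,0,-8.5]}]' >/dev/null
python3 -m pendant '[{"hand":8.5,"travel":[0,0,0],"rotation":[0,0,-8.5]},{"hand":8.5,"travel":[0,0,0],"rotation":[0,0,-8.5]},{"hand":8.5,"travel":[0,0,0],"rotation":[0,0,-8.5]},{"hand":8.5,"travel":[0,0,0],"rotation":[0,0,-8.5]},{"hand":8.5,"travel":[0,0,0],"rotation":[0,0,-8.5]}]' 
python3 -c "
from h import *;o=readout.get_obs();print(o['qpos'],o['position'],o['tool_rot'])"
```

```text
clock: 1.6
position: [0.3787, 0.1422, 0.2312]
tool_rot: [3.079, 0.623, 0.0]
wrist_force: [1.6, -0.5, -0.7]
finger_gap: 0.0849
grip_force: 0.0
clock: 2.6
position: [0.379, 0.1402, 0.231]
tool_rot: [-1.842, -2.544, 0.001]
wrist_force: [0.2, -0.1, -0.3]
finger_gap: 0.0848
grip_force: 0.0
[ 3.25863429e-01  4.77334059e-02  1.91393587e+00 -1.19056831e-04
  1.18077849e+00  8.27707311e-03] [0.37898687 0.14016507 0.23095151] [-1.84192813e+00 -2.54447502e+00  1.19460113e-03]
```

```bash

python3 -m pendant '[{"hand":8.5,"travel":[0,0,0],"rotation":[0,0,-8.5]},{"hand":8.5,"travel":[0,0,0],"rotation":[0,0,-8.5]},{"hand":8.5,"travel":[0,0,0],"rotation":[0,0,-8.5]},{"hand":8.5,"travel":[0,0,0],"rotation":[0,0,-8.5]},{"hand":8.5,"travel":[0,0,0],"rotation":[0,0,-8.5]}]' >/dev/null
python3 -m pendant '[{"hand":8.5,"travel":[0,0,0],"rotation":[0,0,-8.5]},{"hand":8.5,"travel":[0,0,0],"rotation":[0,0,-8.5]},{"hand":8.5,"travel":[0,0,0],"rotation":[0,0,-8.5]},{"hand":8.5,"travel":[0,0,0],"rotation":[0,0,-4.2]},{"hand":8.5,"travel":[0,0,0],"rotation":[0,0,0]}]'
python3 -m pendant '[{"hand":8.5,"travel":[0,0,0],"rotation":[0,-8,0]},{"hand":8.5,"travel":[0,0,0],"rotation":[0,-8,0]},{"hand":8.5,"travel":[0,0,0],"rotation":[0,-8,0]},{"hand":8.5,"travel":[0,0,0],"rotation":[0,0,0]}]'
cat > kin.py <<'E'
from h import *
from scipy.optimize import least_squares
from scipy.spatial.transform import Rotation as R
def fk(q,p):
    h,a,L1,b,L2,d=p
    # planar arm, yaw q1, pitch q2,q3, roll q4, pitch q5, roll q6
    Ry=lambda t:R.from_euler('y',t);Rz=lambda t:R.from_euler('z',t)
    A=Rz(q[0]);B=A*Ry(q[1]);C=B*Ry(q[2]);D=C*Rz(q[3])*Ry(q[4])
    pos=np.array([0,0,h])+A.apply([a,0,0])+B.apply([0,0,L1])+C.apply([b,0,L2])+D.apply([0,0,d])
    return pos,D*Rz(q[5])
E
python3 - <<'E'
from kin import *
o=readout.get_obs();print(o['qpos'],o['position'],o['tool_rot'])
D=[([-1.19201938,.320223061,1.56554886,0,1.25738809,-.02],[.22310916,-.52949494,.23057232]),
([-.759167452,.202638223,1.72862216,0,1.21075528,.41333],[.3708323,-.33600025,.2310313]),
([.325863429,.0477334059,1.91393587,0,1.18077849,.008],[.37898687,.14016507,.23095151]),(o['qpos'],o['position'])]
f=lambda p:np.r_[np.concatenate([fk(q,p)[0]-x for q,x in D]),(p-[.3,0,.4,0,.4,.2])*1e-4]
s=least_squares(f,[.3,0,.4,0,.4,.2]);print(s.x,abs(s.fun).max());np.save('p.npy',s.x)
Rf=fk(o['qpos'],s.x)[1];print((Rf.inv()*R.from_rotvec(o['tool_rot'])).as_rotvec())
E
```

```text
clock: 3.6
position: [0.379, 0.1402, 0.231]
tool_rot: [0.001, -3.141, 0.001]
wrist_force: [-0.4, -0.2, -0.2]
finger_gap: 0.0849
grip_force: 0.0
clock: 4.0
position: [0.3748, 0.139, 0.2289]
tool_rot: [-0.004, 2.727, -0.002]
wrist_force: [0.2, 0.7, -0.5]
finger_gap: 0.0851
grip_force: 0.0
[ 0.47391529 -0.1359933   2.16306378 -0.2713861   0.76040412 -0.93574486] [0.37476228 0.13904866 0.22893848] [-3.64352301e-03  2.72706858e+00 -2.28615737e-03]
[ 0.00320362  0.02413397  0.59560042 -0.059697    0.35983134  0.28413083] 0.01166885038645571
[ 4.31601707e-16 -8.49234162e-16  1.57079633e+00]
```

```bash

python3 -m pendant '[{"hand":8.5,"travel":[0,0,0],"rotation":[0,0,0]},{"hand":8.5,"travel":[0,0,0],"rotation":[0,0,0]}]'
python3 - <<'E'
from kin import *
o=readout.get_obs();print(o['qpos'].tolist(),o['position'].tolist(),o['tool_rot'])
D=[([-1.19201938,.320223061,1.56554886,0,1.25738809,-.02],[.22310916,-.52949494,.23057232]),
([-.759167452,.202638223,1.72862216,0,1.21075528,.41333],[.3708323,-.33600025,.2310313]),
([.325863429,.0477334059,1.91393587,0,1.18077849,.008],[.37898687,.14016507,.23095151]),
([ 0.47391529,-0.1359933,2.16306378,-0.2713861,0.76040412,-0.93574486],[0.37476228,0.13904866,0.22893848]),(o['qpos'],o['position'])]
for q,x in D: print(np.arctan2(x[1],x[0])-q[0])
f=lambda p:np.r_[np.concatenate([fk(q,p[:6])[0]+fk(q,p[:6])[1].apply([p[6],p[7],0])-x for q,x in D]),(p-[.3,0,.4,0,.4,.2,0,0])*1e-4]
for i in ([.3,0,.4,0,.4,.2,0,0],[.15,0,.5,.0,.4,.15,0,0]):
    s=least_squares(f,i);print(s.x.round(4),abs(s.fun).max(), s.fun[9:15].round(4))
E
```

```text
clock: 4.2
position: [0.3809, 0.1409, 0.2324]
tool_rot: [0.0, 2.722, 0.001]
wrist_force: [0.3, -0.5, -0.1]
finger_gap: 0.0849
grip_force: 0.0
[0.470056466115537, -0.13010711315972145, 2.150728559371692, -0.26951514616228095, 0.7607407697251591, -0.9384659510332362] [0.3809263259543942, 0.14088233073568507, 0.2323540535314405] [3.59467750e-04 2.72236228e+00 1.34232351e-03]
0.02000843235053118
0.023008525418750203
0.028377062977080536
-0.1186282686589673
-0.1158160446900181
[ 0.3773  0.0216  0.5372  0.169   0.4433  0.3583 -0.0133  0.0132] 0.004802559273237139 [-0.0004 -0.0019  0.0003  0.0003 -0.0015  0.0001]
[ 0.3773  0.0216  0.5372  0.169   0.4433  0.3583 -0.0133  0.0132] 0.004802559416397012 [-0.0004 -0.0019  0.0003  0.0003 -0.0015  0.0001]
```

```bash

cat > kin.py <<'E'
from h import *
from scipy.optimize import least_squares
from scipy.spatial.transform import Rotation as R
def fk(q,p):
    h,a,L1,b,L2,d,c=p
    Ry=lambda t:R.from_euler('y',t);Rz=lambda t:R.from_euler('z',t)
    A=Rz(q[0]);B=A*Ry(q[1]);C=B*Ry(q[2]);D=C*Rz(q[3])*Ry(q[4])
    pos=np.array([0,0,h])+A.apply([a,c,0])+B.apply([0,0,L1])+C.apply([b,0,L2])+D.apply([0,0,d])
    return pos,D*Rz(q[5]+np.pi/2)
LO=np.array([-3.11,-.84,.21,-1.34,.05,-2.56]);HI=np.array([3.11,2.01,2.61,4.49,2.63,2.56])
def ik(pos,rot,p,q0):
    f=lambda q:np.r_[(fk(q,p)[0]-pos)*5,(fk(q,p)[1].inv()*rot).as_rotvec()]
    s=least_squares(f,np.clip(q0,LO+.01,HI-.01),bounds=(LO,HI));return s.x,np.abs(s.fun).max()
def tool(th): # z=(cos,0,-sin), y=+Y, th deg below horizontal
    t=np.radians(th);z=np.array([np.cos(t),0,-np.sin(t)]);y=np.array([0,1.,0]);return R.from_matrix(np.c_[np.cross(y,z),y,z])
E
python3 - <<'E'
from kin import *
o=readout.get_obs()
D=[([-1.19201938,.320223061,1.56554886,0,1.25738809,-.02],[.22310916,-.52949494,.23057232]),
([-.759167452,.202638223,1.72862216,0,1.21075528,.41333],[.3708323,-.33600025,.2310313]),
([.325863429,.0477334059,1.91393587,0,1.18077849,.008],[.37898687,.14016507,.23095151]),
([ 0.47391529,-0.1359933,2.16306378,-0.2713861,0.76040412,-0.93574486],[0.37476228,0.13904866,0.22893848]),(o['qpos'],o['position'])]
f=lambda p:np.r_[np.concatenate([fk(q,p)[0]-x for q,x in D]),(p-[.3,0,.4,0,.4,.2,0])*1e-5]
s=least_squares(f,[.3,0,.4,0,.4,.2,0]);p=s.x;print(p.round(4),abs(s.fun).max());np.save('p.npy',p)
for th in (0,15,25,35,45,55):
    q,ok=[o['qpos']],0
    for g in ([.589,.2,.13],[.52,.2,.18],[.44,.2,.2]):
        q,e=ik(np.array(g),tool(th),p,o['qpos']);print(th,g,q.round(2),round(e,4))
for th in (90,105,120,135,145):
    q,e=ik(np.array([.40,.1,.01]),tool(th),p,o['qpos']);print('place',th,q.round(2),round(e,4))
E
```

```text
[0.1402 0.     0.5918 0.0252 0.417  0.3183 0.0115] 2.7480115890432533e-05
0 [0.589, 0.2, 0.13] [ 0.75  0.42  2.01 -1.34  0.9   0.5 ] 0.6472
0 [0.52, 0.2, 0.18] [ 0.92  0.32  2.12 -1.34  1.07  0.64] 0.5381
0 [0.44, 0.2, 0.2] [ 1.23  0.44  2.31 -1.34  1.43  1.13] 0.4895
15 [0.589, 0.2, 0.13] [ 0.59  0.32  2.07 -1.34  0.56  0.25] 0.5191
15 [0.52, 0.2, 0.18] [ 0.72  0.17  2.17 -1.34  0.68  0.32] 0.4474
15 [0.44, 0.2, 0.2] [ 0.98  0.11  2.29 -1.34  0.93  0.54] 0.3483
25 [0.589, 0.2, 0.13] [ 0.53  0.3   2.09 -1.34  0.45  0.18] 0.3783
25 [0.52, 0.2, 0.18] [ 0.65  0.15  2.19 -1.34  0.55  0.25] 0.3133
25 [0.44, 0.2, 0.2] [ 0.87  0.05  2.31 -1.34  0.74  0.4 ] 0.2512
35 [0.589, 0.2, 0.13] [ 0.5   0.3   2.1  -1.34  0.38  0.15] 0.2287
35 [0.52, 0.2, 0.18] [ 0.6   0.14  2.21 -1.34  0.46  0.2 ] 0.1681
35 [0.44, 0.2, 0.2] [ 0.78  0.02  2.32 -1.34  0.6   0.32] 0.1229
45 [0.589, 0.2, 0.13] [ 0.47  0.3   2.11 -1.34  0.32  0.12] 0.076
45 [0.52, 0.2, 0.18] [ 0.56  0.15  2.22 -1.34  0.39  0.18] 0.0191
45 [0.44, 0.2, 0.2] [ 0.71  0.02  2.32 -1.28  0.5   0.22] 0.0
55 [0.589, 0.2, 0.13] [ 0.43  0.3   2.06 -0.86  0.32 -0.37] 0.0
55 [0.52, 0.2, 0.18] [ 0.51  0.15  2.11 -0.73  0.43 -0.46] 0.0
55 [0.44, 0.2, 0.2] [ 0.63  0.01  2.2  -0.73  0.53 -0.38] 0.0
place 90 [ 0.22  0.36  2.21  0.    0.57 -1.35] 0.0
place 105 [ 0.18  0.47  2.04  0.06  0.89 -1.43] 0.0
place 120 [ 0.16  0.6   1.89  0.08  1.18 -1.47] 0.0
place 135 [ 0.14  0.73  1.75  0.1   1.44 -1.48] 0.0
place 145 [ 0.13  0.83  1.66  0.11  1.6  -1.49] 0.0
```

```bash
cat > path.py <<'E'
from kin import *
p=np.load('p.npy')
def run(q,wps,n=12):
    """wps: list of (pos,th,yaw); interpolates, prints"""
    prev=wps[0]
    for w in wps[1:]:
        worst=0;dm=0
        for s in np.linspace(0,1,n+1)[1:]:
            g=[np.array(a)*(1-s)+np.array(b)*s for a,b in zip(prev,w)]
            rot=R.from_euler('z',float(g[2]),degrees=True)*tool(float(g[1]))
            q2,e=ik(g[0],rot,p,q);worst=max(worst,e);dm=max(dm,np.abs(q2-q).max());q=q2
        print(w,q.round(2),'err',round(worst,4),'step',round(dm,2));prev=w
    return q
E
python3 - <<'E'
from path import *
o=readout.get_obs()
for th in (0,15,30):
  for q4 in (2.5,3.3,4):
    q,e=ik(np.array([.589,.2,.15]),tool(th),p,[.6,.3,2.2,q4,.6,.5]);print(th,q4,q.round(2),round(e,4))
W=[([.381,.141,.232],66,0),([.42,-.2,.25],66,0),([.48,-.2,.25],30,0),([.52,-.2,.25],0,0),([.52,.0,.2],0,0),([.5,.2,.15],0,0),([.589,.2,.15],0,0),([.5,.2,.2],0,0),([.5,0,.2],0,0),([.5,-.1,.2],0,0),([.5,-.1,.2],90,0)]
run(o['qpos'],W)
E
```

```text
0 2.5 [0.6  0.78 2.49 3.75 1.68 1.65] 0.0
0 3.3 [0.6  0.78 2.49 3.75 1.68 1.65] 0.0
0 4 [0.6  0.78 2.49 3.75 1.68 1.65] 0.0
15 2.5 [0.58 0.54 2.44 3.76 1.18 1.48] 0.0
15 3.3 [0.58 0.54 2.44 3.76 1.18 1.48] 0.0
15 4 [0.58 0.54 2.44 3.76 1.18 1.48] 0.0
30 2.5 [0.54 0.36 2.32 3.93 0.68 1.2 ] 0.0
30 3.3 [0.54 0.36 2.32 3.93 0.68 1.2 ] 0.0
30 4 [0.54 0.36 2.32 3.93 0.68 1.2 ] 0.0
([0.42, -0.2, 0.25], 66, 0) [-0.64 -0.03  2.02  0.33  0.84 -2.39] err 0.0 step 0.15
([0.48, -0.2, 0.25], 30, 0) [-0.5  -0.08  2.22  0.73  0.26 -2.56] err 0.2428 step 0.08
([0.52, -0.2, 0.25], 0, 0) [-0.37 -0.06  2.22  0.88  0.05 -2.56] err 0.6297 step 0.04
([0.52, 0.0, 0.2], 0, 0) [-0.05 -0.07  2.31  0.97  0.05 -2.56] err 0.6881 step 0.03
([0.5, 0.2, 0.15], 0, 0) [ 0.29  0.04  2.28  1.11  0.05 -2.56] err 0.7891 step 0.03
([0.589, 0.2, 0.15], 0, 0) [ 0.26  0.19  2.13  1.09  0.05 -2.56] err 0.7895 step 0.01
([0.5, 0.2, 0.2], 0, 0) [ 0.29 -0.04  2.28  1.09  0.05 -2.56] err 0.7765 step 0.02
([0.5, 0, 0.2], 0, 0) [-0.05 -0.12  2.34  0.97  0.05 -2.56] err 0.7028 step 0.03
([0.5, -0.1, 0.2], 0, 0) [-0.22 -0.09  2.32  0.91  0.05 -2.56] err 0.6893 step 0.01
([0.5, -0.1, 0.2], 90, 0) [-0.22  0.24  1.76  0.    1.14 -1.79] err 0.5773 step 0.35
```

```bash
sed -i 's/^def run/_t=tool\ntool=lambda th:_t(th)*R.from_euler("z",180,degrees=True)\ndef run/' path.py
python3 - <<'E'
from path import *
o=readout.get_obs();q0=o['qpos'].copy();q0[5]+=np.pi
q0[5]=min(q0[5],2.5)
T=15
for x,yy in ((.5,-.15),(.5,-.2),(.5,-.1)):
  W=[([.381,.141,.232],66,0),([.42,yy,.25],80,0),([.46,yy,.25],60,0),([x,yy,.25],30,0),([x,yy,.25],T,0),([x,.0,.2],T,0),([.5,.2,.15],T,0),([.589,.2,.15],T,0),([.5,.2,.21],T,0),([.5,0,.21],T,0),([.5,yy,.21],T,0),([.45,yy,.21],60,0),([.4,yy,.2],105,0),([.38,.1,.2],105,0),([.38,.1,.01],105,0)]
  run(q0,W);print()
E
```

```text
([0.42, -0.15, 0.25], 80, 0) [-0.42  0.02  1.91  0.08  1.06  1.12] err 0.0 step 0.13
([0.46, -0.15, 0.25], 60, 0) [-0.5  -0.05  2.07  0.39  0.68  0.83] err 0.0 step 0.04
([0.5, -0.15, 0.25], 30, 0) [-0.63  0.01  2.39  1.9   0.57 -0.73] err 0.0 step 0.17
([0.5, -0.15, 0.25], 15, 0) [-0.71  0.17  2.56  2.3   1.01 -1.25] err 0.0 step 0.06
([0.5, 0.0, 0.2], 15, 0) [-0.05  0.14  2.61  3.07  0.79 -1.54] err 0.125 step 0.11
([0.5, 0.2, 0.15], 15, 0) [ 0.76  0.53  2.6   3.9   1.31 -1.57] err 0.1294 step 0.15
([0.589, 0.2, 0.15], 15, 0) [ 0.58  0.54  2.44  3.76  1.18 -1.67] err 0.0 step 0.02
([0.5, 0.2, 0.21], 15, 0) [ 0.76  0.33  2.54  3.98  1.12 -1.78] err 0.0 step 0.02
([0.5, 0, 0.21], 15, 0) [-0.05  0.12  2.61  3.07  0.79 -1.54] err 0.1094 step 0.14
([0.5, -0.15, 0.21], 15, 0) [-0.71  0.3   2.61  2.37  1.13 -1.4 ] err 0.1084 step 0.1
([0.45, -0.15, 0.21], 60, 0) [-0.51 -0.02  2.16  0.46  0.58  0.73] err 0.0 step 0.27
([0.4, -0.15, 0.2], 105, 0) [-0.32  0.24  1.79 -0.08  1.36  1.27] err 0.0 step 0.11
([0.38, 0.1, 0.2], 105, 0) [0.19 0.19 1.85 0.05 1.35 1.74] err 0.0 step 0.04
([0.38, 0.1, 
[... 1690 characters left out ...]
  3.9   1.31 -1.57] err 0.1294 step 0.15
([0.589, 0.2, 0.15], 15, 0) [ 0.58  0.54  2.44  3.76  1.18 -1.67] err 0.0 step 0.02
([0.5, 0.2, 0.21], 15, 0) [ 0.76  0.33  2.54  3.98  1.12 -1.78] err 0.0 step 0.02
([0.5, 0, 0.21], 15, 0) [-0.05  0.12  2.61  3.07  0.79 -1.54] err 0.1094 step 0.14
([0.5, -0.1, 0.21], 15, 0) [-0.55  0.22  2.61  2.47  1.   -1.36] err 0.1089 step 0.07
([0.45, -0.1, 0.21], 60, 0) [-0.37 -0.05  2.19  0.36  0.54  0.94] err 0.0263 step 0.36
([0.4, -0.1, 0.2], 105, 0) [-0.23  0.22  1.81 -0.06  1.36  1.36] err 0.0 step 0.09
([0.38, 0.1, 0.2], 105, 0) [0.19 0.19 1.85 0.05 1.35 1.74] err 0.0 step 0.04
([0.38, 0.1, 0.01], 105, 0) [0.19 0.45 2.09 0.06 0.87 1.71] err 0.0 step 0.04
```

```bash
python3 - <<'E'
from path import *
o=readout.get_obs();q0=o['qpos'].copy();q0[5]=2.2
for T in (25,30):
  for xr in (.46,.5):
    W=[([.381,.141,.232],66,0),([.42,-.15,.25],80,0),([.46,-.15,.25],60,0),([.48,-.15,.25],T,0),([xr,.0,.22],T,0),([.49,.2,.14],T,0),([.589,.2,.13],T,0),([.589,.2,.136],T,0),([.54,.2,.17],T,0),([xr,.2,.25],T,0),([xr,0,.25],T,0),([xr,-.15,.25],T,0),([.45,-.15,.25],60,0),([.4,-.15,.2],90+T,0),([.38,.1,.2],90+T,0),([.38,.1,.01],90+T,0)]
    run(q0,W);print()
E
```

```text
([0.42, -0.15, 0.25], 80, 0) [-0.42  0.02  1.91  0.08  1.06  1.12] err 0.0 step 0.13
([0.46, -0.15, 0.25], 60, 0) [-0.5  -0.05  2.07  0.39  0.68  0.83] err 0.0 step 0.04
([0.48, -0.15, 0.25], 25, 0) [-0.71  0.02  2.47  2.03  0.72 -0.93] err 0.0 step 0.19
([0.46, 0.0, 0.22], 25, 0) [-0.06 -0.05  2.61  3.03  0.52 -1.5 ] err 0.0363 step 0.13
([0.49, 0.2, 0.14], 25, 0) [ 0.74  0.39  2.55  3.96  0.99 -1.73] err 0.0485 step 0.18
([0.589, 0.2, 0.13], 25, 0) [ 0.56  0.46  2.38  3.8   0.89 -1.77] err 0.0 step 0.02
([0.589, 0.2, 0.136], 25, 0) [ 0.56  0.44  2.38  3.81  0.87 -1.79] err 0.0 step 0.0
([0.54, 0.2, 0.17], 25, 0) [ 0.64  0.33  2.43  3.94  0.85 -1.87] err 0.0 step 0.01
([0.46, 0.2, 0.25], 25, 0) [ 0.82  0.05  2.44  4.37  0.78 -2.25] err 0.0 step 0.04
([0.46, 0, 0.25], 25, 0) [-0.07 -0.11  2.59  3.01  0.47 -1.48] err 0.0 step 0.19
([0.46, -0.15, 0.25], 25, 0) [-0.77 -0.01  2.5   1.97  0.75 -0.91] err 0.0 step 0.14
([0.45, -0.15, 0.25], 60, 0) [-0.51 -0.06  2.09  0.39  0.69  0.81] err 0.0 step 0.18
([0.4, -0.15, 0.2], 115, 0) [-0.29  0.33  1.7  -0.12  1.52  1.31] err 0.0 step 0.1
([0.3
[... 3185 characters left out ...]
 0.39  2.33  3.89  0.71 -1.89] err 0.0 step 0.0
([0.54, 0.2, 0.17], 30, 0) [ 0.61  0.27  2.38  4.04  0.69 -2.  ] err 0.0 step 0.02
([0.5, 0.2, 0.25], 30, 0) [ 0.69  0.06  2.33  4.45  0.61 -2.44] err 0.0 step 0.04
([0.5, 0, 0.25], 30, 0) [-0.05 -0.07  2.46  2.99  0.3  -1.45] err 0.0 step 0.22
([0.5, -0.15, 0.25], 30, 0) [-0.63  0.01  2.39  1.9   0.57 -0.73] err 0.0 step 0.16
([0.45, -0.15, 0.25], 60, 0) [-0.51 -0.06  2.09  0.39  0.69  0.81] err 0.0 step 0.17
([0.4, -0.15, 0.2], 120, 0) [-0.28  0.38  1.67 -0.14  1.6   1.32] err 0.0 step 0.11
([0.38, 0.1, 0.2], 120, 0) [0.16 0.34 1.74 0.08 1.58 1.71] err 0.0 step 0.04
([0.38, 0.1, 0.01], 120, 0) [0.16 0.58 1.93 0.09 1.15 1.68] err 0.0 step 0.04
```

```bash

python3 -m pendant '[{"hand":8.5,"travel":[0,0,0],"rotation":[0,8,0]},{"hand":8.5,"travel":[0,0,0],"rotation":[0,8,0]},{"hand":8.5,"travel":[0,0,0],"rotation":[0,8,0]}]' >/dev/null
python3 -m pendant '[{"hand":8.5,"travel":[-0.65,-4.85,-0.3],"rotation":[0,0,8.5]},{"hand":8.5,"travel":[0,0,0],"rotation":[0,0,8.5]},{"hand":8.5,"travel":[0,0,0],"rotation":[0,0,8.5]},{"hand":8.5,"travel":[0,0,0],"rotation":[0,0,8.5]},{"hand":8.5,"travel":[0,0,0],"rotation":[0,0,8.5]}]' >/dev/null
python3 -m pendant '[{"hand":8.5,"travel":[0,0,0],"rotation":[0,0,8.5]},{"hand":8.5,"travel":[0,0,0],"rotation":[0,0,8.5]},{"hand":8.5,"travel":[0,0,0],"rotation":[0,0,8.5]},{"hand":8.5,"travel":[0,0,0],"rotation":[0,0,8.5]},{"hand":8.5,"travel":[0,0,0],"rotation":[0,0,8.5]}]' >/dev/null
python3 -m pendant '[{"hand":8.5,"travel":[0,0,0],"rotation":[0,0,8.5]},{"hand":8.5,"travel":[0,0,0],"rotation":[0,0,8.5]},{"hand":8.5,"travel":[0,0,0],"rotation":[0,0,8.5]},{"hand":8.5,"travel":[0,0,0],"rotation":[0,0,8.5]},{"hand":8.5,"travel":[0,0,0],"rotation":[0,0,8.5]}]' >/dev/null
python3 -m pendant '[{"hand":8.5,"travel":[0,0,0],"rotation":[0,0,8.5]},{"hand":8.5,"travel":[0,0,0],"rotation":[0,0,8.5]},{"hand":8.5,"travel":[0,0,0],"rotation":[0,0,8.5]},{"hand":8.5,"travel":[0,0,0],"rotation":[0,0,8.5]},{"hand":8.5,"travel":[0,0,0],"rotation":[0,0,8.5]}]'
python3 -c "
from h import *;o=readout.get_obs();print(o['qpos'])"
```

```text
clock: 6.5
position: [0.3879, 0.0918, 0.2347]
tool_rot: [-3.129, -0.264, 0.0]
wrist_force: [0.0, -0.4, 0.3]
finger_gap: 0.0847
grip_force: 0.0
[2.02662060e-01 3.51800244e-02 1.91746530e+00 1.16587843e-03
 1.18893936e+00 1.60499963e+00]
```

```bash

python3 -m pendant '[{"hand":8.5,"travel":[0,0,0],"rotation":[0,0,4.8]},{"hand":8.5,"travel":[0,0,0],"rotation":[0,0,4.8]},{"hand":8.5,"travel":[1.5,4,-0.25],"rotation":[0,0,0]},{"hand":8.5,"travel":[1.5,4,-0.25],"rotation":[0,0,0]},{"hand":8.5,"travel":[1.5,4,-0.25],"rotation":[0,0,0]}]' >/dev/null
python3 -m pendant '[{"hand":8.5,"travel":[1.5,4,-0.25],"rotation":[0,0,0]},{"hand":8.5,"travel":[1.5,4,-0.25],"rotation":[0,0,0]},{"hand":8.5,"travel":[1.5,4,-0.25],"rotation":[0,0,0]},{"hand":8.5,"travel":[0,0,0],"rotation":[0,0,0]}]'
python3 -m pendant '[{"hand":8.5,"travel":[0,0,0],"rotation":[0,6,0]},{"hand":8.5,"travel":[0,0,0],"rotation":[0,6,0]},{"hand":8.5,"travel":[0,0,0],"rotation":[0,6,0]},{"hand":8.5,"travel":[0,0,0],"rotation":[0,6,0]},{"hand":8.5,"travel":[0,0,0],"rotation":[0,6,0]}]'
python3 -m pendant '[{"hand":8.5,"travel":[0,0,0],"rotation":[0,3.5,0]},{"hand":8.5,"travel":[0,0,0],"rotation":[0,3.5,0]},{"hand":8.5,"travel":[0,0,0],"rotation":[0,3.5,0]},{"hand":8.5,"travel":[0,0,0],"rotation":[0,3.5,0]},{"hand":8.5,"travel":[0,0,0],"rotation":[0,3.5,0]}]'
python3 -m pendant '[{"hand":8.5,"travel":[0,0,0],"rotation":[0,3.5,0]},{"hand":8.5,"travel":[0,0,0],"rotation":[0,3.5,0]},{"hand":8.5,"travel":[0,0,0],"rotation":[0,3.5,0]},{"hand":8.5,"travel":[0,0,0],"rotation":[0,3.5,0]},{"hand":8.5,"travel":[0,0,0],"rotation":[0,3.5,0]}]'
python3 -c "
from path import *;o=readout.get_obs();print(o['qpos']);r=R.from_rotvec(o['tool_rot']);print(r.as_matrix().round(3))"
```

```text
clock: 7.4
position: [0.4811, -0.1529, 0.2493]
tool_rot: [3.14, 0.003, 0.003]
wrist_force: [0.1, 0.5, 0.2]
finger_gap: 0.0848
grip_force: 0.0
clock: 7.9
position: [0.4788, -0.1481, 0.2502]
tool_rot: [-3.031, -0.011, -0.82]
wrist_force: [-0.5, 1.1, 0.0]
finger_gap: 0.0852
grip_force: 0.0
clock: 8.4
position: [0.4788, -0.1484, 0.2502]
tool_rot: [-2.87, -0.011, -1.27]
wrist_force: [0.8, 0.1, 0.2]
finger_gap: 0.0849
grip_force: 0.0
clock: 8.9
position: [0.4788, -0.1489, 0.2505]
tool_rot: [-2.646, -0.01, -1.69]
wrist_force: [0.9, 0.7, -0.5]
finger_gap: 0.0853
grip_force: 0.0
[-0.7176067   0.01784868  2.47564161  2.01819845  0.7290716  -0.92891051]
[[ 0.421  0.007  0.907]
 [ 0.004 -1.     0.005]
 [ 0.907  0.001 -0.421]]
```

```bash

for i in 1; do :; done
python3 -m pendant '[{"hand":8.5,"travel":[-0.37,-1.75,0.28],"rotation":[0,0,0]},{"hand":8.5,"travel":[-0.37,-1.75,0.28],"rotation":[0,0,0]},{"hand":8.5,"travel":[-0.37,-1.75,0.28],"rotation":[0,0,0]},{"hand":8.5,"travel":[-0.37,-1.75,0.28],"rotation":[0,0,0]},{"hand":8.5,"travel":[-0.37,-1.75,0.28],"rotation":[0,0,0]}]' >/dev/null
python3 -m pendant '[{"hand":8.5,"travel":[-0.37,-1.75,0.28],"rotation":[0,0,0]},{"hand":8.5,"travel":[-0.37,-1.75,0.28],"rotation":[0,0,0]},{"hand":8.5,"travel":[-0.37,-1.75,0.28],"rotation":[0,0,0]},{"hand":8.5,"travel":[-0.37,-1.75,0.28],"rotation":[0,0,0]},{"hand":8.5,"travel":[-0.37,-1.75,0.28],"rotation":[0,0,0]}]'
python3 -m pendant '[{"hand":8.5,"travel":[-0.37,-1.75,0.28],"rotation":[0,0,0]},{"hand":8.5,"travel":[-0.37,-1.75,0.28],"rotation":[0,0,0]},{"hand":8.5,"travel":[-0.37,-1.75,0.28],"rotation":[0,0,0]},{"hand":8.5,"travel":[-0.37,-1.75,0.28],"rotation":[0,0,0]},{"hand":8.5,"travel":[-0.37,-1.75,0.28],"rotation":[0,0,0]}]' >/dev/null
python3 -m pendant '[{"hand":8.5,"travel":[-0.37,-1.75,0.28],"rotation":[0,0,0]},{"hand":8.5,"travel":[-0.37,-1.75,0.28],"rotation":[0,0,0]},{"hand":8.5,"travel":[-0.37,-1.75,0.28],"rotation":[0,0,0]},{"hand":8.5,"travel":[-0.37,-1.75,0.28],"rotation":[0,0,0]},{"hand":8.5,"travel":[0,0,0],"rotation":[0,0,0]}]'
python3 - <<'E'
from path import *
from m import masks
o=readout.get_obs();print(o['qpos'].round(3));print(R.from_rotvec(o['tool_rot']).as_matrix().round(3))
z=np.load('scene0.npz');im,P=z['im'],z['P'];M=masks(im)
def box(k,x,y,w,h):
    m=np.zeros((480,640),bool);m[y:y+h,x:x+w]=M[k][y:y+h,x:x+w];m=cv2.erode(m.astype(np.uint8),np.ones((3,3)))>0;return P[m]
for n,b in dict(card=('org',348,318,15,21),tab=('org',352,300,19,25),blue=('blue',315,281,12,28)).items():
    q=box(*b);c=np.median(q,0);A=np.c_[np.ones(len(q)),q[:,1:]-c[1:]];s=np.linalg.lstsq(A,q[:,0],rcond=None);print(n,len(q),c.round(4),s[0].round(4))
z=np.load('top0.npz');P=z['P']
# rail front edge: min x of z in .22-.232 for y bins away from pegs
ys=[];xs=[]
for y in np.arange(-.06,.25,.006):
    if min(abs(y-.2),abs(y-.086),abs(y+.029))<.02: continue
    s=P[(abs(P[...,1]-y)<.004)&(P[...,2]>.221)&(P[...,2]<.235)&(P[...,0]>.63)&(P[...,0]<.68)]
    if len(s)>2: ys.append(y);xs.append((s[:,0].min()+s[:,0].max())/2)
print('rail mid line',np.polyfit(ys,xs,1),len(ys))
for yc in (.2,.086,-.029):
    s=P[(abs(P[...,1]-yc)<.02)&(P[...,2]>.209)&(P[...,0]>.53)&(P[...,0]<.64)]
    a=s[s[:,0]<.58];b=s[s[:,0]>.6];print(yc,s[:,0].min().round(4),np.median(a,0).round(4),np.median(b,0).round(4))
E
```

```text
clock: 9.9
position: [0.4921, 0.0281, 0.2091]
tool_rot: [-2.651, -0.008, -1.679]
wrist_force: [0.7, 0.1, 0.2]
finger_gap: 0.085
grip_force: 0.0
clock: 10.9
position: [0.4994, 0.1882, 0.1677]
tool_rot: [-2.65, -0.012, -1.676]
wrist_force: [-0.5, -0.5, -0.3]
finger_gap: 0.0852
grip_force: 0.0
[ 0.678  0.292  2.521  3.951  0.883 -1.831]
[[ 0.429  0.01   0.903]
 [ 0.003 -1.     0.009]
 [ 0.903 -0.001 -0.429]]
card 39 [0.5998 0.1984 0.1663] [ 0.5998 -0.0308  0.0431]
tab 39 [0.5887 0.2036 0.1992] [ 0.5895 -0.1174 -0.2292]
blue 63 [0.604  0.0863 0.1679] [ 0.604  -0.0076 -0.0181]
rail mid line [-0.00863436  0.65535332] 33
0.2 0.548 [0.5647 0.1995 0.22  ] [0.621  0.2007 0.217 ]
0.086 0.5505 [0.5653 0.0853 0.2208] [0.6193 0.0863 0.217 ]
-0.029 0.5525 [ 0.5664 -0.0288  0.2194] [ 0.621  -0.0287  0.2174]
```

```bash

python3 -m pendant '[{"hand":8.5,"travel":[-0.55,-0.4,1.4],"rotation":[0,0,0]},{"hand":8.5,"travel":[-0.55,-0.4,1.4],"rotation":[0,0,0]},{"hand":8.5,"travel":[-0.55,-0.4,1.4],"rotation":[0,0,0]},{"hand":8.5,"travel":[0,0,0],"rotation":[0,0,0]},{"hand":8.5,"travel":[0,0,0],"rotation":[0,0,0]}]'
python3 - <<'E'
from path import *
a=grab('scene')[0];b=grab('top')[0]
cv2.imwrite('pics/p1.png',np.hstack([cv2.resize(a[220:370,280:430],(400,400)),cv2.resize(b[160:310,200:350],(400,400))]))
E
```

```text
clock: 11.4
position: [0.5287, 0.1969, 0.1348]
tool_rot: [-2.654, -0.009, -1.675]
wrist_force: [-0.3, -0.1, 0.2]
finger_gap: 0.0846
grip_force: 0.0
```

View pics/p1.png

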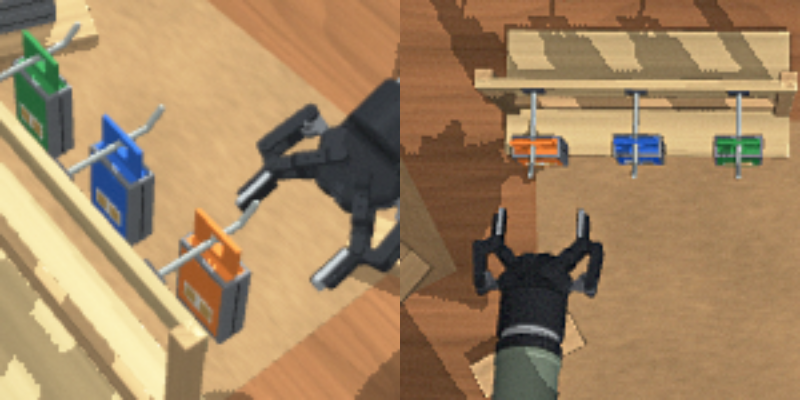

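The crops show the gripper square in front of the orange case, with the fingers straddling it below its peg. The peg tip and neighbouring cases are clear.

```bash

python3 -m pendant '[{"hand":8.5,"travel":[0.42,-0.07,1.22],"rotation":[0,0,0]},{"hand":8.5,"travel":[0.42,-0.07,1.22],"rotation":[0,0,0]},{"hand":8.5,"travel":[0.42,-0.07,1.22],"rotation":[0,0,0]}]'
python3 -m pendant '[{"hand":8.5,"travel":[0.42,-0.07,1.22],"rotation":[0,0,0]},{"hand":8.5,"travel":[0.42,-0.07,1.22],"rotation":[0,0,0]},{"hand":8.5,"travel":[0,0,0],"rotation":[0,0,0]},{"hand":8.5,"travel":[0,0,0],"rotation":[0,0,0]}]'
python3 - <<'E'
from path import *
a=grab('scene')[0];b=grab('top')[0]
cv2.imwrite('pics/p2.png',np.hstack([cv2.resize(a[260:360,310:410],(400,400),interpolation=cv2.INTER_CUBIC),cv2.resize(b[180:280,210:310],(400,400),interpolation=cv2.INTER_CUBIC)]))
E
```

```text
clock: 11.8
position: [0.5683, 0.2003, 0.131]
tool_rot: [-2.651, -0.01, -1.676]
wrist_force: [1.7, -0.1, 0.6]
finger_gap: 0.0853
grip_force: 0.0
clock: 12.2
position: [0.5925, 0.2014, 0.1272]
tool_rot: [-2.653, -0.01, -1.674]
wrist_force: [-0.3, 0.1, 0.1]
finger_gap: 0.0851
grip_force: 0.0
```

View pics/p2.png

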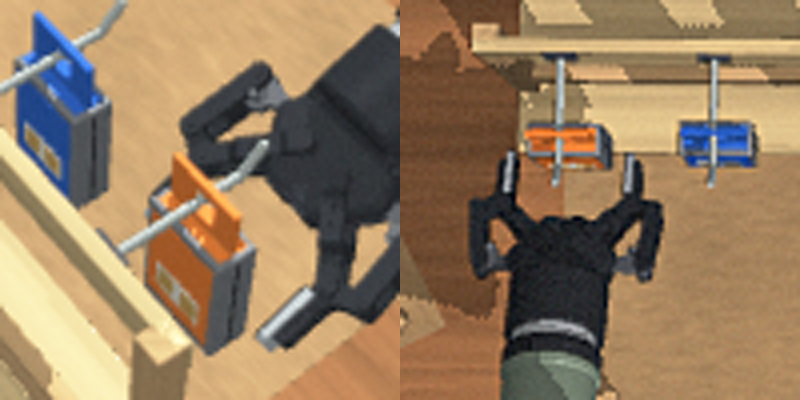

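The fingers stand either side of the case, with open tips just past its front face and nothing touching. Closing now.

```bash

python3 -m pendant '[{"hand":4,"travel":[0,0,0],"rotation":[0,0,0]},{"hand":4,"travel":[0,0,0],"rotation":[0,0,0]},{"hand":4,"travel":[0,0,0],"rotation":[0,0,0]},{"hand":4,"travel":[0,0,0],"rotation":[0,0,0]},{"hand":4,"travel":[0,0,0],"rotation":[0,0,0]}]'
python3 -m pendant '[{"hand":4,"travel":[0,0,0],"rotation":[0,0,0]},{"hand":4,"travel":[0,0,0],"rotation":[0,0,0]},{"hand":4,"travel":[0,0,0],"rotation":[0,0,0]},{"hand":4,"travel":[0,0,0],"rotation":[0,0,0]},{"hand":4,"travel":[0,0,0],"rotation":[0,0,0]}]'

```

```text
clock: 12.8
position: [0.5925, 0.2018, 0.1278]
tool_rot: [-2.652, -0.011, -1.675]
wrist_force: [0.8, -0.5, -0.0]
finger_gap: 0.0545
grip_force: 67.4
clock: 13.3
position: [0.5925, 0.2018, 0.1277]
tool_rot: [-2.652, -0.011, -1.675]
wrist_force: [0.0, 0.2, 2.1]
finger_gap: 0.0547
grip_force: 67.4
```

```bash

python3 -m pendant '[{"hand":4,"travel":[0.27,0,-0.13],"rotation":[0,0,0]},{"hand":4,"travel":[0.27,0,-0.13],"rotation":[0,0,0]},{"hand":4,"travel":[0,0,0],"rotation":[0,0,0]},{"hand":4,"travel":[0,0,0],"rotation":[0,0,0]}]'
python3 - <<'E'
from path import *
from m import masks
o=readout.get_obs();print(R.from_rotvec(o['tool_rot']).as_matrix().round(3).tolist(),o['wrist_force'])
im,d,p_=grab('scene');P=pts(d,p_);m=masks(im)['org'];m[:,:335]=0;m[:290]=0;m[345:]=0;m[:,390:]=0
N,L,st,c=cv2.connectedComponentsWithStats((m&(P[...,2]>.02)).astype(np.uint8))
for i in range(1,N):
    if st[i,4]>20: q=P[L==i];print(st[i],q.min(0).round(4),np.median(q,0).round(4),q.max(0).round(4))
E
```

```text
clock: 13.7
position: [0.5922, 0.2017, 0.1335]
tool_rot: [-2.653, -0.011, -1.674]
wrist_force: [-0.6, -0.4, -1.8]
finger_gap: 0.0545
grip_force: 67.5
[[0.43, 0.008, 0.903], [0.003, -1.0, 0.007], [0.903, -0.0, -0.43]] [-0.64147857 -0.40524442 -1.82328017]
[352 299  10  12  50] [0.5862 0.1804 0.197 ] [0.5895 0.187  0.2152] [0.5944 0.203  0.2306]
[358 312  12  12  82] [0.5861 0.1989 0.1939] [0.5894 0.2158 0.203 ] [0.5948 0.2251 0.2281]
[348 318  14  20  95] [0.5992 0.1815 0.1383] [0.6011 0.2053 0.171 ] [0.6025 0.2236 0.1924]
```

```bash

python3 -m pendant '[{"hand":4,"travel":[-0.17,0,-0.36],"rotation":[0,0,0]},{"hand":4,"travel":[-0.17,0,-0.36],"rotation":[0,0,0]},{"hand":4,"travel":[-0.17,0,-0.36],"rotation":[0,0,0]},{"hand":4,"travel":[-0.17,0,-0.36],"rotation":[0,0,0]}]'
python3 -m pendant '[{"hand":4,"travel":[-0.17,0,-0.36],"rotation":[0,0,0]},{"hand":4,"travel":[0,0,0],"rotation":[0,0,0]},{"hand":4,"travel":[0,0,0],"rotation":[0,0,0]}]'
python3 - <<'E'
from path import *
from m import masks
o=readout.get_obs();print(o['wrist_force'],o['position'])
im,d,p_=grab('scene')
cv2.imwrite('pics/p3.png',cv2.resize(im[270:350,320:400],(640,640),interpolation=cv2.INTER_CUBIC)[:600])
E
```

```text
clock: 14.15
position: [0.576, 0.2016, 0.1335]
tool_rot: [-2.653, -0.011, -1.674]
wrist_force: [-0.3, -0.1, -0.6]
finger_gap: 0.0541
grip_force: 67.5
clock: 14.45
position: [0.5724, 0.2017, 0.1336]
tool_rot: [-2.652, -0.011, -1.675]
wrist_force: [0.3, -0.2, -0.6]
finger_gap: 0.0546
grip_force: 67.5
[ 0.34652356 -0.15217762 -0.56336294] [0.57242992 0.20172457 0.13364285]
```

View pics/p3.png

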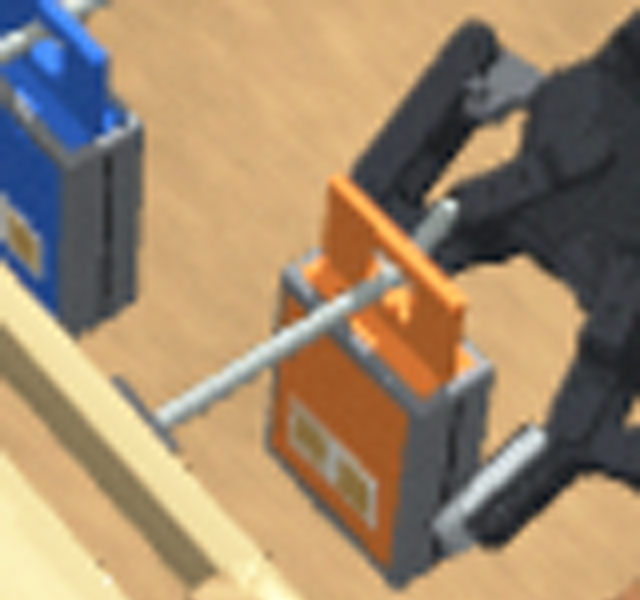

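The slot is right at the start of the bend and the peg is well inside it.

```bash

python3 -m pendant '[{"hand":4,"travel":[-0.06,0,-0.14],"rotation":[0,0,0]},{"hand":4,"travel":[0.09,0,-0.27],"rotation":[0,0,0]},{"hand":4,"travel":[0,0,0],"rotation":[0,0,0]}]'
python3 -m pendant '[{"hand":4,"travel":[0.09,0,-0.27],"rotation":[0,0,0]},{"hand":4,"travel":[0,0,0],"rotation":[0,0,0]}]'
python3 -m pendant '[{"hand":4,"travel":[0.09,0,-0.27],"rotation":[0,0,0]},{"hand":4,"travel":[0,0,0],"rotation":[0,0,0]}]'
```

```text
clock: 14.8
position: [0.5687, 0.2015, 0.1359]
tool_rot: [-2.652, -0.011, -1.675]
wrist_force: [-0.1, -0.5, -1.4]
finger_gap: 0.0548
grip_force: 67.5
clock: 15.0
position: [0.5667, 0.2015, 0.1379]
tool_rot: [-2.652, -0.011, -1.675]
wrist_force: [0.7, -0.6, -0.6]
finger_gap: 0.0546
grip_force: 67.5
clock: 15.2
position: [0.5646, 0.2015, 0.1399]
tool_rot: [-2.652, -0.011, -1.675]
wrist_force: [0.0, -0.1, -1.3]
finger_gap: 0.0545
grip_force: 67.5
```

```bash

python3 -m pendant '[{"hand":4,"travel":[0.07,0,-0.28],"rotation":[0,0,0]},{"hand":4,"travel":[0,0,0],"rotation":[0,0,0]}]'
python3 -m pendant '[{"hand":4,"travel":[0.07,0,-0.28],"rotation":[0,0,0]},{"hand":4,"travel":[0,0,0],"rotation":[0,0,0]}]'
python3 -m pendant '[{"hand":4,"travel":[0.09,0,-0.27],"rotation":[0,0,0]},{"hand":4,"travel":[0,0,0],"rotation":[0,0,0]}]'
python3 -c "
from h import *
im=grab('scene')[0];cv2.imwrite('pics/p4.png',cv2.resize(im[270:345,325:400],(600,600),interpolation=cv2.INTER_CUBIC))"
```

```text
clock: 15.4
position: [0.5624, 0.2015, 0.1416]
tool_rot: [-2.652, -0.011, -1.675]
wrist_force: [0.0, -0.4, -1.1]
finger_gap: 0.0546
grip_force: 67.5
clock: 15.6
position: [0.5601, 0.2015, 0.1434]
tool_rot: [-2.652, -0.011, -1.675]
wrist_force: [0.4, 0.3, -1.5]
finger_gap: 0.0546
grip_force: 67.5
clock: 15.8
position: [0.5582, 0.2015, 0.1455]
tool_rot: [-2.652, -0.011, -1.675]
wrist_force: [0.6, 0.1, -0.6]
finger_gap: 0.0546
grip_force: 67.5
```

View pics/p4.png

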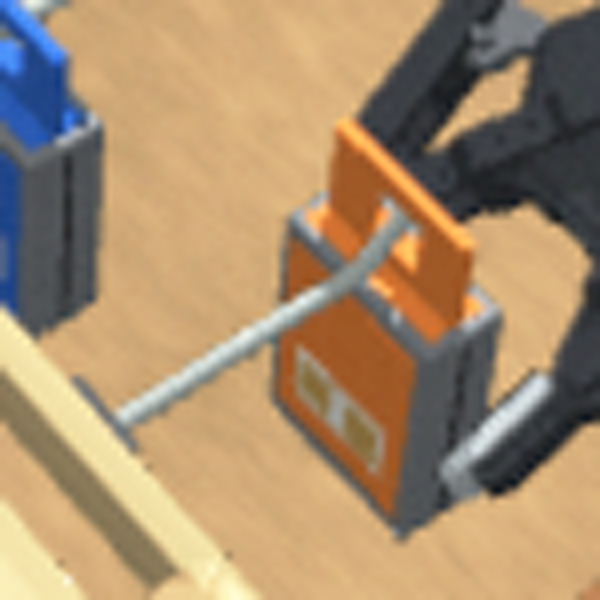

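The peg's end sits in the slot, clear of its upper and lower edges, and is almost out.

```bash

python3 -m pendant '[{"hand":4,"travel":[0.09,0,-0.27],"rotation":[0,0,0]},{"hand":4,"travel":[0,0,0],"rotation":[0,0,0]}]'
python3 -m pendant '[{"hand":4,"travel":[0.09,0,-0.27],"rotation":[0,0,0]},{"hand":4,"travel":[-0.02,0,-0.32],"rotation":[0,0,0]},{"hand":4,"travel":[0,0,0],"rotation":[0,0,0]}]'
python3 -m pendant '[{"hand":4,"travel":[-0.17,0,-0.36],"rotation":[0,0,0]},{"hand":4,"travel":[-0.17,0,-0.36],"rotation":[0,0,0]},{"hand":4,"travel":[-0.34,0,-0.72],"rotation":[0,0,0]},{"hand":4,"travel":[-0.34,0,-0.72],"rotation":[0,0,0]},{"hand":4,"travel":[-0.34,0,-0.72],"rotation":[0,0,0]}]'
python3 -m pendant '[{"hand":4,"travel":[-0.34,0,-0.72],"rotation":[0,0,0]},{"hand":4,"travel":[0,0,0],"rotation":[0,0,0]},{"hand":4,"travel":[0,0,0],"rotation":[0,0,0]}]'
python3 - <<'E'
from path import *
o=readout.get_obs();print(o['qpos'].round(3))
pos=o['position'];T=25
for yy in (-.08,-.12,-.15):
  W=[(pos,T,0),([.48,.2,.22],T,0),([.48,0,.24],T,0),([.48,yy,.24],T,0),([.45,yy,.24],60,0),([.42,yy,.22],115,0),([.40,yy,.01],115,0),([.42,.05,.22],115,0),([.40,0.05,.01],115,0)]
  run(o['qpos'],W)
E
```

```text
clock: 16.05
position: [0.5559, 0.2013, 0.1471]
tool_rot: [-2.653, -0.011, -1.674]
wrist_force: [-0.6, -0.2, -1.2]
finger_gap: 0.0544
grip_force: 67.4
clock: 16.35
position: [0.551, 0.2014, 0.1508]
tool_rot: [-2.652, -0.011, -1.676]
wrist_force: [-0.8, -0.3, -1.2]
finger_gap: 0.0546
grip_force: 67.4
clock: 16.85
position: [0.5185, 0.201, 0.1504]
tool_rot: [-2.653, -0.011, -1.675]
wrist_force: [0.0, 0.1, -1.0]
finger_gap: 0.0547
grip_force: 67.3
clock: 17.15
position: [0.5113, 0.2014, 0.1506]
tool_rot: [-2.652, -0.012, -1.675]
wrist_force: [-0.2, -0.4, -1.6]
finger_gap: 0.0546
grip_force: 67.4
[ 0.688  0.357  2.501  3.938  0.916 -1.794]
([0.48, 0.2, 0.22], 25, 0) [ 0.77  0.14  2.46  4.21  0.8  -2.09] err 0.0 step 0.03
([0.48, 0, 0.24], 25, 0) [-0.06 -0.04  2.58  3.03  0.53 -1.5 ] err 0.0 step 0.16
([0.48, -0.08, 0.24], 25, 0) [-0.45 -0.02  2.55  2.4   0.62 -1.13] err 0.0 step 0.06
([0.45, -0.08, 0.24], 60, 0) [-0.31 -0.1   2.14  0.27  0.61  1.08] err 0.0 step 0.3
([0.42, -0.08, 0.22], 115, 0) [-0.16  0.33  1.66 -0.07  1.58  1.42] err 0.0 step 0.09
([0.4, -0.08, 0.01], 115, 0) [-0.17  
[... 827 characters left out ...]
1.95 0.03 1.08 1.62] err 0.0 step 0.04
([0.48, 0.2, 0.22], 25, 0) [ 0.77  0.14  2.46  4.21  0.8  -2.09] err 0.0 step 0.03
([0.48, 0, 0.24], 25, 0) [-0.06 -0.04  2.58  3.03  0.53 -1.5 ] err 0.0 step 0.16
([0.48, -0.15, 0.24], 25, 0) [-0.71  0.04  2.49  2.07  0.74 -0.99] err 0.0 step 0.12
([0.45, -0.15, 0.24], 60, 0) [-0.51 -0.05  2.1   0.41  0.66  0.79] err 0.0 step 0.19
([0.42, -0.15, 0.22], 115, 0) [-0.28  0.35  1.63 -0.12  1.58  1.31] err 0.0 step 0.11
([0.4, -0.15, 0.01], 115, 0) [-0.29  0.56  1.91 -0.14  1.09  1.37] err 0.0 step 0.04
([0.42, 0.05, 0.22], 115, 0) [0.07 0.32 1.67 0.03 1.58 1.63] err 0.0 step 0.04
([0.4, 0.05, 0.01], 115, 0) [0.07 0.54 1.95 0.03 1.08 1.62] err 0.0 step 0.04
```

```bash

python3 -m pendant '[{"hand":4,"travel":[0.34,1.6,-0.34],"rotation":[0,0,0]},{"hand":4,"travel":[0.34,1.6,-0.34],"rotation":[0,0,0]},{"hand":4,"travel":[0.34,1.6,-0.34],"rotation":[0,0,0]},{"hand":4,"travel":[0.34,1.6,-0.34],"rotation":[0,0,0]},{"hand":4,"travel":[0.34,1.6,-0.34],"rotation":[0,0,0]}]' >/dev/null
python3 -m pendant '[{"hand":4,"travel":[0.34,1.6,-0.34],"rotation":[0,0,0]},{"hand":4,"travel":[0.34,1.6,-0.34],"rotation":[0,0,0]},{"hand":4,"travel":[0.34,1.6,-0.34],"rotation":[0,0,0]},{"hand":4,"travel":[0.34,1.6,-0.34],"rotation":[0,0,0]},{"hand":4,"travel":[0.34,1.6,-0.34],"rotation":[0,0,0]}]'
python3 -m pendant '[{"hand":4,"travel":[0.34,1.6,-0.34],"rotation":[0,0,0]},{"hand":4,"travel":[0.34,1.6,-0.34],"rotation":[0,0,0]},{"hand":4,"travel":[0.34,1.6,-0.34],"rotation":[0,0,0]},{"hand":4,"travel":[0.34,1.6,-0.34],"rotation":[0,0,0]},{"hand":4,"travel":[0.34,1.6,-0.34],"rotation":[0,0,0]}]' >/dev/null
python3 -m pendant '[{"hand":4,"travel":[0.34,1.6,-0.34],"rotation":[0,0,0]},{"hand":4,"travel":[0.34,1.6,-0.34],"rotation":[0,0,0]},{"hand":4,"travel":[0.34,1.6,-0.34],"rotation":[0,0,0]},{"hand":4,"travel":[0.34,1.6,-0.34],"rotation":[0,0,0]},{"hand":4,"travel":[0.34,1.6,-0.34],"rotation":[0,0,0]}]'
python3 -c "
from path import *
o=readout.get_obs();print(o['qpos'].round(3))
pos=o['position']
W=[(pos,25,0),(pos+[-.02,0,0],60,0),(pos+[-.06,0,0],115,0)]
run(o['qpos'],W,10)"
```

```text
clock: 18.15
position: [0.4983, 0.0406, 0.1975]
tool_rot: [-2.654, -0.01, -1.674]
wrist_force: [0.5, 0.2, -1.4]
finger_gap: 0.054
grip_force: 67.4
clock: 19.15
position: [0.4831, -0.1197, 0.2427]
tool_rot: [-2.654, -0.011, -1.674]
wrist_force: [0.8, -0.2, -2.1]
finger_gap: 0.0544
grip_force: 67.4
[-0.607  0.01   2.503  2.154  0.673 -0.996]
(array([ 0.4631409 , -0.11970907,  0.24271685]), 60, 0) [-0.41 -0.06  2.1   0.34  0.64  0.93] err 0.0 step 0.27
(array([ 0.4231409 , -0.11970907,  0.24271685]), 115, 0) [-0.23  0.32  1.61 -0.1   1.64  1.35] err 0.0 step 0.12
```

```bash

python3 -m pendant '[{"hand":4,"travel":[0,0,0],"rotation":[0,-2.5,0]},{"hand":4,"travel":[0,0,0],"rotation":[0,-2.5,0]},{"hand":4,"travel":[0,0,0],"rotation":[0,-2.5,0]},{"hand":4,"travel":[0,0,0],"rotation":[0,-2.5,0]},{"hand":4,"travel":[0,0,0],"rotation":[0,-2.5,0]}]' >/dev/null
python3 -m pendant '[{"hand":4,"travel":[0,0,0],"rotation":[0,-2.5,0]},{"hand":4,"travel":[0,0,0],"rotation":[0,-2.5,0]},{"hand":4,"travel":[0,0,0],"rotation":[0,-2.5,0]},{"hand":4,"travel":[0,0,0],"rotation":[0,-2.5,0]},{"hand":4,"travel":[0,0,0],"rotation":[0,-2.5,0]}]' 
python3 -m pendant '[{"hand":4,"travel":[0,0,0],"rotation":[0,-2.5,0]},{"hand":4,"travel":[0,0,0],"rotation":[0,-2.5,0]},{"hand":4,"travel":[0,0,0],"rotation":[0,-2.5,0]},{"hand":4,"travel":[0,0,0],"rotation":[0,-2.5,0]},{"hand":4,"travel":[0,0,0],"rotation":[0,-5,0]}]' >/dev/null
python3 -m pendant '[{"hand":4,"travel":[0,0,0],"rotation":[0,-7,0]},{"hand":4,"travel":[0,0,0],"rotation":[0,-7,0]},{"hand":4,"travel":[0,0,0],"rotation":[0,-7,0]},{"hand":4,"travel":[0,0,0],"rotation":[0,-7,0]},{"hand":4,"travel":[0,0,0],"rotation":[0,-7,0]}]'
python3 -m pendant '[{"hand":4,"travel":[0,0,0],"rotation":[0,-7,0]},{"hand":4,"travel":[0,0,0],"rotation":[0,-7,0]},{"hand":4,"travel":[0,0,0],"rotation":[0,-1,0]},{"hand":4,"travel":[0,0,0],"rotation":[0,0,0]},{"hand":4,"travel":[0,0,0],"rotation":[0,0,0]}]'
python3 -c "
from path import *
o=readout.get_obs();print(o['qpos'].round(3));print(R.from_rotvec(o['tool_rot']).as_matrix().round(4))"
```

```text
clock: 20.15
position: [0.4828, -0.1187, 0.2421]
tool_rot: [-2.956, -0.013, -1.054]
wrist_force: [-0.4, 0.8, -1.2]
finger_gap: 0.0547
grip_force: 67.4
clock: 21.15
position: [0.4833, -0.1191, 0.243]
tool_rot: [3.126, 0.012, -0.297]
wrist_force: [0.3, -0.4, -0.6]
finger_gap: 0.0548
grip_force: 67.4
clock: 21.65
position: [0.4826, -0.119, 0.2427]
tool_rot: [3.063, 0.012, -0.693]
wrist_force: [0.6, 0.5, -0.8]
finger_gap: 0.0547
grip_force: 67.3
[-0.206  0.419  1.46  -0.092  1.697  1.365]
[[ 9.027e-01  7.600e-03 -4.303e-01]
 [ 6.800e-03 -1.000e+00 -3.200e-03]
 [-4.303e-01 -1.000e-04 -9.027e-01]]
```

```bash

python3 -m pendant '[{"hand":4,"travel":[0.37,-1.7,3.2],"rotation":[0,0,0]},{"hand":4,"travel":[0.37,-1.7,3.2],"rotation":[0,0,0]},{"hand":4,"travel":[0.37,-1.7,3.2],"rotation":[0,0,0]},{"hand":4,"travel":[0.37,-1.7,3.2],"rotation":[0,0,0]},{"hand":4,"travel":[0.37,-1.7,3.2],"rotation":[0,0,0]}]' >/dev/null
python3 -m pendant '[{"hand":4,"travel":[0.37,-1.7,3.2],"rotation":[0,0,0]},{"hand":4,"travel":[0.37,-1.7,3.2],"rotation":[0,0,0]},{"hand":4,"travel":[0,0,0],"rotation":[0,0,0]},{"hand":4,"travel":[0,0,0],"rotation":[0,0,0]}]'
python3 - <<'E'
from path import *
z=np.load('top0.npz');P=z['P'];m=(abs(P[...,0]-.43)<.06)&(abs(P[...,1])<.05);print('bench z',np.median(P[m][:,2]))
z=np.load('scene0.npz');P=z['P'];m=(abs(P[...,0]-.43)<.06)&(abs(P[...,1])<.05);print('bench z',np.median(P[m][:,2]))
a,d,pp=grab('scene');P=pts(d,pp);b=grab('top')[0]
np.savez('s1.npz',im=a,P=P)
cv2.imwrite('pics/p5.png',np.hstack([cv2.resize(a[190:340,300:450],(400,400)),cv2.resize(b[210:330,260:380],(400,400))]))
E
```

```text
clock: 22.55
position: [0.4094, -0.0008, 0.0303]
tool_rot: [3.062, 0.013, -0.691]
wrist_force: [0.4, -0.7, -0.2]
finger_gap: 0.0545
grip_force: 67.3
bench z 1.7591039303356089
bench z 0.00028174708715433816
```

View pics/p5.png

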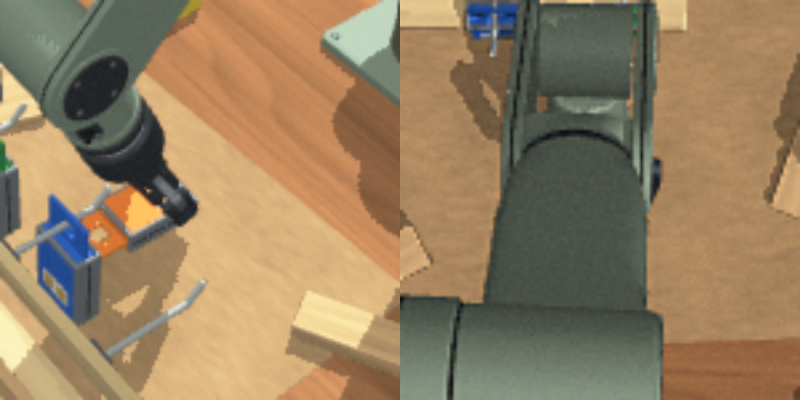

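The case is held level with its tab towards the rack, above clear bench. The top view is hidden by the arm. Lowering in small steps with force checks.

```bash

python3 -m pendant '[{"hand":4,"travel":[0.26,0,0.54],"rotation":[0,0,0]},{"hand":4,"travel":[0.26,0,0.54],"rotation":[0,0,0]},{"hand":4,"travel":[0.26,0,0.54],"rotation":[0,0,0]},{"hand":4,"travel":[0,0,0],"rotation":[0,0,0]},{"hand":4,"travel":[0,0,0],"rotation":[0,0,0]}]'
python3 -m pendant '[{"hand":4,"travel":[0.04,0,0.09],"rotation":[0,0,0]},{"hand":4,"travel":[0,0,0],"rotation":[0,0,0]}]'
python3 -m pendant '[{"hand":4,"travel":[0.04,0,0.09],"rotation":[0,0,0]},{"hand":4,"travel":[0,0,0],"rotation":[0,0,0]}]'

```

```text
clock: 23.15
position: [0.409, -0.0005, 0.0109]
tool_rot: [3.062, 0.012, -0.695]
wrist_force: [-0.2, 0.5, -0.6]
finger_gap: 0.0546
grip_force: 67.3
clock: 23.35
position: [0.4092, -0.0004, 0.0101]
tool_rot: [3.062, 0.012, -0.694]
wrist_force: [-0.0, 1.0, -0.7]
finger_gap: 0.0544
grip_force: 67.3
clock: 23.55
position: [0.4091, -0.0004, 0.0091]
tool_rot: [3.062, 0.012, -0.694]
wrist_force: [1.2, 0.5, -1.2]
finger_gap: 0.0546
grip_force: 67.3
```

```bash

python3 -m pendant '[{"hand":4,"travel":[0.04,0,0.09],"rotation":[0,0,0]},{"hand":4,"travel":[0,0,0],"rotation":[0,0,0]}]'
python3 -c "
from h import *
print(readout.get_obs()['wrist_force'])
im,d,p=grab('scene');P=pts(d,p)
from m import masks
m=masks(im)['org']&(P[...,0]>.36)&(P[...,0]<.56)&(abs(P[...,1])<.06)&(P[...,2]<.1)&(P[...,2]>0)
N,L,st,c=cv2.connectedComponentsWithStats(m.astype(np.uint8))
for i in range(1,N):
  if st[i,4]>15:
    q=P[L==i];A=np.c_[np.ones(len(q)),q[:,:2]-q[:,:2].mean(0)];print(st[i],q.mean(0).round(4),np.linalg.lstsq(A,q[:,2],rcond=None)[0].round(4))
"
```

```text
clock: 23.75
position: [0.4092, -0.0004, 0.0087]
tool_rot: [3.062, 0.012, -0.694]
wrist_force: [0.8, 0.5, 3.4]
finger_gap: 0.0545
grip_force: 67.8
[0.79378649 0.4701947  3.42294658]
[340 266  11  12  56] [ 0.4555 -0.012   0.0257] [0.0257 0.0402 0.0249]
[335 275  12  16  69] [0.482  0.0061 0.0147] [ 0.0147 -0.0677  0.0039]
```

Contact came at TCP z 0.0087, as computed, and the card top reads 25.7 mm. Releasing.

```bash

python3 -m pendant '[{"hand":6.5,"travel":[0,0,0],"rotation":[0,0,0]},{"hand":7.5,"travel":[0,0,0],"rotation":[0,0,0]},{"hand":8.5,"travel":[0,0,0],"rotation":[0,0,0]},{"hand":8.5,"travel":[0,0,0],"rotation":[0,0,0]},{"hand":8.5,"travel":[0,0,0],"rotation":[0,0,0]}]'
python3 -m pendant '[{"hand":8.5,"travel":[0,0,-1.5],"rotation":[0,0,0]},{"hand":8.5,"travel":[0,0,-3],"rotation":[0,0,0]},{"hand":8.5,"travel":[0,0,-4],"rotation":[0,0,0]},{"hand":8.5,"travel":[0,0,-4],"rotation":[0,0,0]},{"hand":8.5,"travel":[0,0,-4],"rotation":[0,0,0]}]'
python3 - <<'E'
from h import *
from m import masks
for n in('scene','top'):
    im,d,p=grab(n);P=pts(d,p);cv2.imwrite(f'pics/q_{n}.png',im);np.savez(n+'2.npz',im=im,P=P)
    m=masks(im)['org']&(P[...,0]>.3)&(P[...,0]<.56)&(abs(P[...,1])<.09)&(P[...,2]<.1)&(P[...,2]>0.003)
    N,L,st,c=cv2.connectedComponentsWithStats(m.astype(np.uint8))
    for i in range(1,N):
      if st[i,4]>15:
        q=P[L==i];print(n,st[i],q.mean(0).round(4),cv2.minAreaRect((q[:,:2]*1000).astype(np.float32)))
E
```

```text
clock: 24.3
position: [0.409, -0.0004, 0.0081]
tool_rot: [3.062, 0.012, -0.694]
wrist_force: [0.9, -0.2, -0.3]
finger_gap: 0.0851
grip_force: 0.0
clock: 24.8
position: [0.4806, 0.0001, 0.1585]
tool_rot: [3.062, 0.012, -0.695]
wrist_force: [0.3, -0.2, -1.3]
finger_gap: 0.0852
grip_force: 0.0
scene [336 274  11  14  45] [0.4782 0.0012 0.0145] ((478.4470520019531, 0.30884742736816406), (46.0092887878418, 8.779013633728027), 88.51834106445312)
```

```bash

python3 -m pendant '[{"hand":8.5,"travel":[0,0,0],"rotation":[0,8.5,0]},{"hand":8.5,"travel":[0,0,0],"rotation":[0,8.5,0]},{"hand":8.5,"travel":[0,0,0],"rotation":[0,8.4,0]},{"hand":8.5,"travel":[0,4.5,-1],"rotation":[0,0,0]},{"hand":8.5,"travel":[-2,4.5,-1],"rotation":[0,0,0]}]' >/dev/null
python3 -m pendant '[{"hand":8.5,"travel":[-2,4.5,0],"rotation":[0,0,0]},{"hand":8.5,"travel":[-2,4.5,0],"rotation":[0,0,0]},{"hand":8.5,"travel":[-2,4.5,0],"rotation":[0,0,0]},{"hand":8.5,"travel":[0,0,0],"rotation":[0,0,0]}]'
cat > look.py <<'E'
from m import *
def look(tag,box,zlo,zhi):
    for n in('scene','top'):
        im,d,p=grab(n);P=pts(d,p);cv2.imwrite(f'pics/{tag}_{n}.png',im);np.savez(f'{tag}_{n}.npz',im=im,P=P)
        x0,x1,y0,y1=box;w=(P[...,0]>x0)&(P[...,0]<x1)&(P[...,1]>y0)&(P[...,1]<y1)
        for nm,m in (('all',w&(P[...,2]>zlo)&(P[...,2]<zhi)),('org',masks(im)['org']&w&(P[...,2]>.003)&(P[...,2]<.12))):
            N,L,st,c=cv2.connectedComponentsWithStats(m.astype(np.uint8),connectivity=4)
            for i in range(1,N):
                if st[i,4]>30:
                    q=P[L==i];print(n,nm,st[i],q.mean(0).round(4),[np.round(v,1) for v in cv2.minAreaRect((q[:,:2]*1000).astype(np.float32))])
E
python3 -c "
from look import *
look('r',(.33,.56,-.08,.09),.019,.035)"
```

```text
clock: 25.8
position: [0.3994, -0.2293, 0.1765]
tool_rot: [3.141, 0.001, -0.007]
wrist_force: [-0.4, 0.2, 0.8]
finger_gap: 0.0848
grip_force: 0.0
scene all [336 257  38  29 568] [0.4356 0.0015 0.0255] [array([434. ,  -0.5]), array([86., 58.]), np.float64(0.0)]
scene org [336 275  11  13  44] [0.4783 0.0009 0.0145] [array([478.9,   0.8]), array([45.4,  8.7]), np.float64(87.4)]
top all [308 254  18  28 408] [0.4336 0.     0.0265] [array([4.356e+02, 2.000e-01]), array([55.7, 89.3]), np.float64(88.7)]
top org [310 249  14   7  35] [ 0.4844 -0.0036  0.0155] [array([488.3,   0.8]), array([21.2, 43.4]), np.float64(1.5)]
top org [310 258  14  21 105] [ 0.4375 -0.0024  0.0262] [array([434.8,  -0.7]), array([66.3, 43.3]), np.float64(1.4)]
```

```bash

python3 -m pendant '[{"hand":8.5,"travel":[0.7,-4.58,0],"rotation":[0,0,0]},{"hand":8.5,"travel":[0.7,-4.58,0],"rotation":[0,0,0]},{"hand":8.5,"travel":[0.7,-4.58,0],"rotation":[0,0,0]},{"hand":8.5,"travel":[0.7,-4.58,0],"rotation":[0,0,0]},{"hand":8.5,"travel":[0.7,-4.58,0],"rotation":[0,0,0]}]' >/dev/null
python3 -m pendant '[{"hand":8.5,"travel":[0,0,4],"rotation":[0,0,0]},{"hand":8.5,"travel":[0,0,4],"rotation":[0,0,0]},{"hand":8.5,"travel":[0,0,3.5],"rotation":[0,0,0]},{"hand":8.5,"travel":[0,0,0],"rotation":[0,0,0]},{"hand":8.5,"travel":[0,0,0],"rotation":[0,0,0]}]'
python3 -c "
from path import *
o=readout.get_obs();print(R.from_rotvec(o['tool_rot']).as_matrix().round(4),o['qpos'].round(2))
q,e=ik(np.array([.49,-.26,.08]),R.from_euler('z',-18,degrees=True)*tool(90),p,o['qpos']);print(q,e)"
```

```text
clock: 26.9
position: [0.4349, 0.0051, 0.0622]
tool_rot: [-3.141, -0.015, 0.006]
wrist_force: [0.3, -0.7, 0.7]
finger_gap: 0.085
grip_force: 0.0
[[ 9.999e-01  9.800e-03 -3.700e-03]
 [ 9.800e-03 -1.000e+00  3.000e-04]
 [-3.700e-03 -3.000e-04 -1.000e+00]] [-0.01  0.3   2.1   0.    0.74  1.55]
[-5.08556481e-01  4.27059091e-01  1.82002163e+00 -3.01489685e-11
  8.94511936e-01  1.37639911e+00] 5.469099491635698e-10
```

```bash

python3 -m pendant '[{"hand":8.5,"travel":[0,0.5,2],"rotation":[0,0,0]},{"hand":8.5,"travel":[0,0,2],"rotation":[0,0,0]},{"hand":8.5,"travel":[0,0,1.2],"rotation":[0,0,0]},{"hand":8.5,"travel":[0,0,0],"rotation":[0,0,0]},{"hand":8.5,"travel":[0,0,0],"rotation":[0,0,0]}]'
python3 -m pendant '[{"hand":4,"travel":[0,0,0],"rotation":[0,0,0]},{"hand":4,"travel":[0,0,0],"rotation":[0,0,0]},{"hand":4,"travel":[0,0,0],"rotation":[0,0,0]},{"hand":4,"travel":[0,0,0],"rotation":[0,0,0]},{"hand":4,"travel":[0,0,0],"rotation":[0,0,0]}]'
python3 -m pendant '[{"hand":4,"travel":[0,0,0],"rotation":[0,0,0]},{"hand":4,"travel":[0,0,0],"rotation":[0,0,0]},{"hand":4,"travel":[0,0,-1],"rotation":[0,0,0]},{"hand":4,"travel":[0,0,0],"rotation":[0,0,0]},{"hand":4,"travel":[0,0,0],"rotation":[0,0,0]}]'
```

```text
clock: 27.4
position: [0.4364, -0.0008, 0.0116]
tool_rot: [-3.142, -0.013, -0.001]
wrist_force: [1.5, 0.5, 0.0]
finger_gap: 0.085
grip_force: 0.0
clock: 27.9
position: [0.4358, -0.0009, 0.0115]
tool_rot: [-3.141, -0.012, 0.0]
wrist_force: [-1.8, 0.4, 9.4]
finger_gap: 0.0542
grip_force: 62.7
clock: 28.4
position: [0.4353, -0.001, 0.0205]
tool_rot: [-3.142, -0.012, 0.002]
wrist_force: [-0.5, 0.0, -0.7]
finger_gap: 0.0539
grip_force: 64.2
```

```bash

python3 -m pendant '[{"hand":4,"travel":[0,0,-3.7],"rotation":[0,0,0]},{"hand":4,"travel":[0,0,-3.7],"rotation":[0,0,0]},{"hand":4,"travel":[0,0,-3.6],"rotation":[0,0,0]},{"hand":4,"travel":[0.9,4.32,0],"rotation":[0,0,0]},{"hand":4,"travel":[0.9,4.32,0],"rotation":[0,0,0]}]' >/dev/null
python3 -m pendant '[{"hand":4,"travel":[0.9,4.32,0],"rotation":[0,0,0]},{"hand":4,"travel":[0.9,4.32,0],"rotation":[0,0,0]},{"hand":4,"travel":[0.9,4.32,0],"rotation":[0,0,0]},{"hand":4,"travel":[0.9,4.32,0],"rotation":[0,0,0]},{"hand":4,"travel":[0,0,0],"rotation":[0,0,6.05]}]' >/dev/null
python3 -m pendant '[{"hand":4,"travel":[0,0,0],"rotation":[0,0,6.05]},{"hand":4,"travel":[0,0,0],"rotation":[0,0,6.05]},{"hand":4,"travel":[0,0,0],"rotation":[0,0,0]},{"hand":4,"travel":[0,0,0],"rotation":[0,0,0]}]'
python3 - <<'E'
from path import *
o=readout.get_obs();M=R.from_rotvec(o['tool_rot']).as_matrix();print(M.round(4),np.degrees(np.arctan2(M[1,0],M[0,0])))
print('to go (tool cm)',M.T@(np.array([.490,-.261,o['position'][2]])-o['position'])*100)
from look import look
look('t',(.38,.62,-.36,-.16),.03,.15)
a=cv2.imread('pics/t_scene.png');b=cv2.imread('pics/t_top.png')
cv2.imwrite('pics/p6.png',np.hstack([cv2.resize(a[150:270,220:340],(400,400),interpolation=cv2.INTER_CUBIC),cv2.resize(b[200:300,350:450],(400,400),interpolation=cv2.INTER_CUBIC)]))
E
```

```text
clock: 29.8
position: [0.4911, -0.2596, 0.1295]
tool_rot: [-3.105, 0.48, 0.005]
wrist_force: [0.9, -0.8, -0.2]
finger_gap: 0.0546
grip_force: 64.2
[[ 9.533e-01 -3.019e-01 -3.300e-03]
 [-3.019e-01 -9.533e-01  5.000e-04]
 [-3.300e-03  5.000e-04 -1.000e+00]] -17.572104282928002
to go (tool cm) [-0.0612867   0.16599027  0.00028872]
scene all [ 253  182   48   48 1390] [ 0.5042 -0.2549  0.0923] [array([ 506.5, -256.9]), array([ 75.8, 118.1]), np.float64(71.9)]
scene org [264 214   8  19  51] [ 0.5381 -0.2643  0.0366] [array([ 536.3, -269.9]), array([44.8, 19.6]), np.float64(55.1)]
top all [391 256  15  13 107] [ 0.4531 -0.2552  0.1219] [array([ 455. , -255.8]), array([39.8, 23.6]), np.float64(62.4)]
```

View pics/p6.png

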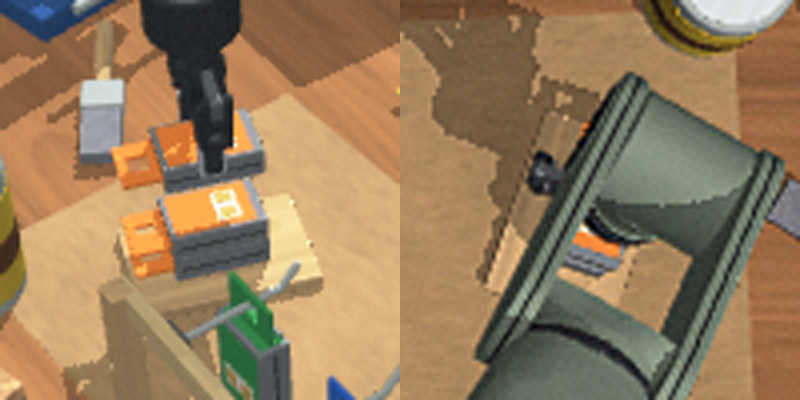

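The held case is level above the column, with its axis parallel and its tab on the same side. I'll check the offset numerically.

```bash
python3 - <<'E'
from m import *
z=np.load('t_scene.npz');P,im=z['P'],z['im']
u=np.array([np.cos(np.radians(-17.6)),np.sin(np.radians(-17.6))]);v=np.array([-u[1],u[0]])
w=(P[...,0]>.38)&(P[...,0]<.62)&(P[...,1]>-.36)&(P[...,1]<-.16)
z0=np.load('scene0.npz')['P'];w0=(z0[...,0]>.38)&(z0[...,0]<.62)&(z0[...,1]>-.36)&(z0[...,1]<-.16)
for n,Q,W,lo,hi in (('col now',P,w,.061,.068),('col start',z0,w0,.061,.068),('held',P,w,.137,.150)):
    q=Q[W&(Q[...,2]>lo)&(Q[...,2]<hi)][:,:2]-[.490,-.261]
    a,b=q@u,q@v;print(n,len(q),'along',np.percentile(a,[1,99]).round(4),'across',np.percentile(b,[1,99]).round(4))
for n,Q,W,lo,hi in (('col tab',P,w,.045,.056),('held tab',P,w,.124,.137)):
    m=W&masks(im)['org']&(Q[...,2]>lo)&(Q[...,2]<hi);q=Q[m][:,:2]-[.490,-.261]
    a,b=q@u,q@v;print(n,len(q),np.percentile(a,[1,99]).round(4),np.percentile(b,[1,99]).round(4))
E
```

```text
col now 357 along [-0.0423  0.0393] across [-0.0279  0.0292]
col start 372 along [-0.0429  0.0396] across [-0.0266  0.0299]
held 336 along [-0.0422  0.0408] across [-0.0269  0.0426]
col tab 24 [0.04  0.065] [-0.0163  0.0249]
held tab 58 [0.041  0.0704] [-0.0136  0.0277]
```

```bash

python3 -m pendant '[{"hand":4,"travel":[-0.1,0.1,1.5],"rotation":[0,0,0]},{"hand":4,"travel":[0,0,1.5],"rotation":[0,0,0]},{"hand":4,"travel":[0,0,1.5],"rotation":[0,0,0]},{"hand":4,"travel":[0,0,0.4],"rotation":[0,0,0]},{"hand":4,"travel":[0,0,0],"rotation":[0,0,0]}]'
python3 -m pendant '[{"hand":4,"travel":[0,0,0.15],"rotation":[0,0,0]},{"hand":4,"travel":[0,0,0],"rotation":[0,0,0]},{"hand":4,"travel":[0,0,0],"rotation":[0,0,0]}]'
python3 -m pendant '[{"hand":4,"travel":[0,0,0.15],"rotation":[0,0,0]},{"hand":4,"travel":[0,0,0],"rotation":[0,0,0]},{"hand":4,"travel":[0,0,0],"rotation":[0,0,0]}]'
```

```text
clock: 30.4
position: [0.4897, -0.2601, 0.0805]
tool_rot: [-3.104, 0.482, 0.006]
wrist_force: [0.4, -0.7, -0.9]
finger_gap: 0.0544
grip_force: 64.2
clock: 30.7
position: [0.4903, -0.2606, 0.0801]
tool_rot: [3.104, -0.483, -0.002]
wrist_force: [-0.4, -1.0, -0.6]
finger_gap: 0.0546
grip_force: 64.2
clock: 31.0
position: [0.4899, -0.2604, 0.078]
tool_rot: [3.104, -0.483, -0.004]
wrist_force: [0.9, 0.4, -0.6]
finger_gap: 0.0542
grip_force: 64.2
```

```bash

python3 -m pendant '[{"hand":4,"travel":[0,0,0.1],"rotation":[0,0,0]},{"hand":4,"travel":[0,0,0],"rotation":[0,0,0]},{"hand":4,"travel":[0,0,0],"rotation":[0,0,0]}]'
python3 -m pendant '[{"hand":4,"travel":[0,0,0.1],"rotation":[0,0,0]},{"hand":4,"travel":[0,0,0],"rotation":[0,0,0]},{"hand":4,"travel":[0,0,0],"rotation":[0,0,0]}]'
```

```text
clock: 31.3
position: [0.4899, -0.2604, 0.0769]
tool_rot: [3.104, -0.483, -0.004]
wrist_force: [0.3, 0.5, -0.3]
finger_gap: 0.0539
grip_force: 64.2
clock: 31.6
position: [0.4899, -0.2604, 0.0759]
tool_rot: [3.104, -0.483, -0.004]
wrist_force: [-1.0, -0.3, -1.1]
finger_gap: 0.0541
grip_force: 64.2
```

```bash

python3 -m pendant '[{"hand":4,"travel":[0,0,0.05],"rotation":[0,0,0]},{"hand":4,"travel":[0,0,0],"rotation":[0,0,0]},{"hand":4,"travel":[0,0,0],"rotation":[0,0,0]}]'
python3 -m pendant '[{"hand":4,"travel":[0,0,0.05],"rotation":[0,0,0]},{"hand":4,"travel":[0,0,0],"rotation":[0,0,0]},{"hand":4,"travel":[0,0,0],"rotation":[0,0,0]}]'
```

```text
clock: 31.9
position: [0.49, -0.2604, 0.0755]
tool_rot: [3.104, -0.483, -0.004]
wrist_force: [-0.5, 1.3, 0.5]
finger_gap: 0.0543
grip_force: 64.3
clock: 32.2
position: [0.49, -0.2604, 0.0755]
tool_rot: [3.104, -0.483, -0.003]
wrist_force: [-2.2, -0.0, 5.5]
finger_gap: 0.0539
grip_force: 64.9
```

Contact is made with a light 5 N at the expected height. Releasing slowly and retreating straight up.

```bash

python3 -m pendant '[{"hand":6,"travel":[0,0,0],"rotation":[0,0,0]},{"hand":6.8,"travel":[0,0,0],"rotation":[0,0,0]},{"hand":7.6,"travel":[0,0,0],"rotation":[0,0,0]},{"hand":8.4,"travel":[0,0,0],"rotation":[0,0,0]},{"hand":8.5,"travel":[0,0,0],"rotation":[0,0,0]}]'
python3 -m pendant '[{"hand":8.5,"travel":[0,0,-1.5],"rotation":[0,0,0]},{"hand":8.5,"travel":[0,0,-3],"rotation":[0,0,0]},{"hand":8.5,"travel":[0,0,-4],"rotation":[0,0,0]},{"hand":8.5,"travel":[0,0,-4],"rotation":[0,0,0]},{"hand":8.5,"travel":[-4,0,0],"rotation":[0,0,0]}]' >/dev/null
python3 -m pendant '[{"hand":8.5,"travel":[-4,0,0],"rotation":[0,0,0]},{"hand":8.5,"travel":[0,-4.5,0],"rotation":[0,0,0]},{"hand":8.5,"travel":[0,-4.5,0],"rotation":[0,0,0]},{"hand":8.5,"travel":[0,-4.5,0],"rotation":[0,0,0]},{"hand":8.5,"travel":[0,-4.5,0],"rotation":[0,0,0]}]'
python3 - <<'E'
from look import *
look('f',(.38,.62,-.36,-.16),.082,.11)
u=np.array([np.cos(np.radians(-17.6)),np.sin(np.radians(-17.6))]);v=np.array([-u[1],u[0]])
for n in('scene','top'):
    P=np.load(f'f_{n}.npz')['P'];P0=np.load(f'{n}0.npz')['P']
    for t,Q,lo,hi in (('new',P,.085,.096),('old top',P0,.060,.068)):
        q=Q[(Q[...,0]>.38)&(Q[...,0]<.62)&(Q[...,1]>-.36)&(Q[...,1]<-.16)&(Q[...,2]>lo)&(Q[...,2]<hi)];r=q[:,:2]-[.49,-.261]
        print(n,t,len(q),np.median(q[:,2]).round(4),np.percentile(r@u,[1,99]).round(4),np.percentile(r@v,[1,99]).round(4))
a=cv2.imread('pics/f_scene.png');b=cv2.imread('pics/f_top.png')
cv2.imwrite('pics/p7.png',np.hstack([cv2.resize(a[170:290,220:340],(400,400),interpolation=cv2.INTER_CUBIC),cv2.resize(b[200:300,350:450],(400,400),interpolation=cv2.INTER_CUBIC)]))
E
```

```text
clock: 32.7
position: [0.4899, -0.2604, 0.0748]
tool_rot: [3.104, -0.483, -0.004]
wrist_force: [0.4, 0.6, 0.1]
finger_gap: 0.085
grip_force: 0.0
clock: 33.7
position: [0.4689, -0.0632, 0.2003]
tool_rot: [3.104, -0.484, -0.003]
wrist_force: [1.1, 0.4, -0.2]
finger_gap: 0.0849
grip_force: 0.0
scene all [266 197  34  21 463] [ 0.4904 -0.2564  0.0893] [array([ 488.3, -260.8]), array([63. , 84.2]), np.float64(70.5)]
scene org [260 215  12  18  96] [ 0.5443 -0.2608  0.0424] [array([ 546.5, -264.8]), array([22.9, 31.6]), np.float64(69.5)]
top all [385 237  25  32 467] [ 0.4877 -0.2584  0.0903] [array([ 491.4, -259.7]), array([56.4, 92.3]), np.float64(71.2)]
top org [389 249  17   8  36] [ 0.4886 -0.2588  0.0899] [array([ 488.9, -257.2]), array([22.2, 51.4]), np.float64(1.9)]
top org [388 258  15   7  34] [ 0.4623 -0.2527  0.0902] [array([ 463.5, -250.5]), array([45. , 12.9]), np.float64(78.4)]
scene new 438 0.0895 [-0.043   0.0394] [-0.0262  0.0307]
scene old top 399 0.0636 [-0.0429  0.0396] [-0.0267  0.0307]
top new 397 0.0902 [-0.0442  0.0428] [-0.0256  0.0291]
top old top 298 0.0641 [-0.0443  0.0526] [-0.0269  0.0274]
```

View pics/p7.png

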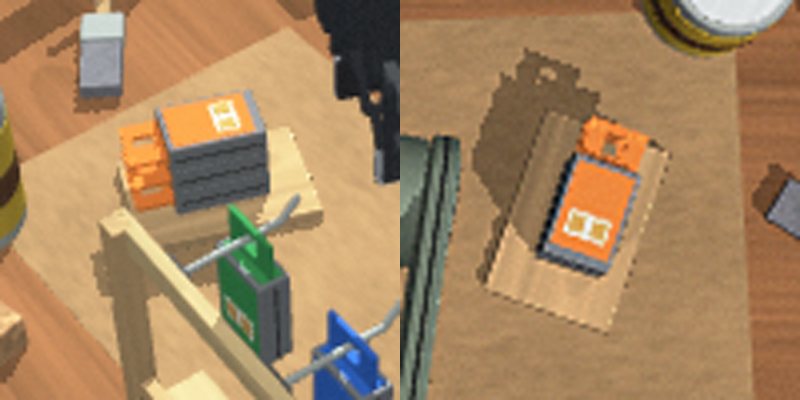

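The views show three orange cases squarely stacked with their tabs aligned. The top face is 26 mm higher than before, and its edges match the old ones within about 1 mm in the scene view. The arm is clear.

```bash
python3 -m pendant '[{"hand":8.5,"travel":[0,0,0],"rotation":[0,0,0]},{"hand":8.5,"travel":[0,0,0],"rotation":[0,0,0]}]' && python3 -c "
from cell import robot;print(robot.job_done())"
```

```text
clock: 34.0
position: [0.4685, -0.0653, 0.1999]
tool_rot: [3.103, -0.484, -0.004]
wrist_force: [-0.5, -0.2, 0.3]
finger_gap: 0.0851
grip_force: 0.0
the job is handed in; nothing more can be done
None
```

The orange case came off its peg without being forced, was laid flat on the bench and let go, and now lies squarely on the orange column with its tab over theirs (about 1 mm off in the scene view); I handed the job in at 34 s, and no verdict came back.

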